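# Pull the splash guard down with the hook pole

## Task

Take the short red-handled hook pole out of its wooden stand, put its hook through the brass ring on top of the clear splash guard and gently pull the guard down until its catch clicks and it stays down by itself. Work the guard only with the pole, keep the gripper off it and its frame, and never force it once it is down on its rubber stop; then unhook and stand the pole back upright, fully home in its stand, leaving the other things alone.

Things in the scene. Friction and masses are not known exactly. Their poses are not given: they have to be found in the camera images.
- pole: Loose hook pole, 120 g, upright in the stand. Origin: centre of the foot's bottom end; z up the pole; x the way the hook points. Steel foot 14 mm diameter, tapered end, 0 to 40 mm up; collar 36 mm diameter, 40 to 46 mm, its underside rests on the stand's top; red handle 46 to 122 mm; then a 7 mm rod slants forward to x = 14 mm at 148 mm up and rises to the hook at 215 mm.
- grip (a point): Point to grip on the red handle, on its axis 85 mm above the pole's origin, axes as the pole. The handle is 22 x 22 mm square with flats facing x and y. Grip across y, fingers slanted about 45 degrees: pointing down and towards the pole's +x, so that the rod above clears the gripper.
- hook (a point): Middle of the hook's level bar, on its axis: x = 33, z = 215 mm in the pole's frame. The bar is 7 mm thick and runs along +x from x = 14 to 52 mm, then ends in a short lip turned down: lowest point 203 mm up, foremost point x = 56 mm. The ring should hang on the bar about here.
- frame: Fixed frame of the splash guard: base plate 44 x 270 x 8 mm, two aluminium posts 26 x 22 mm, 326 mm high, centred 117 mm to each side (y). Origin: centre of the base's underside; x square to the guard, the way the hook goes in (to the robot's left and ahead); z up. Between the posts slides the guard: clear panel 200 mm wide, 5 mm thick (10 at its blue top edge), 110 to 295 mm up when raised.
- ring (a point): Centre of the hole in the upright brass ring on a stem on the middle of the guard's top edge; axes as the frame (x is the hole's axis). Hole 28 mm diameter, ring bar 6 mm thick: the hook's bar bears when its axis is 10.5 mm below this point. 336 mm above the frame's origin when raised; moves with the guard. Nothing near behind it.
- guard (a joint): How far the guard is pulled down, m: 0 raised (start), at most 0.11. A spring lifts it: pulling takes 1 to 4 N, and it flies up if let go before it has caught. A ball catch gives way at a pull of 5 to 9 N (more in a jolt), clicks (the pull falls, the guard drops ahead some mm) and then holds it at rest somewhere between 0.055 and 0.094: this differs every time, find it by feel.
- guard_edge (a point): Middle of the guard's blue top edge, under the ring, 295 mm above the frame's origin when raised. About 1 mm below the caught rest point a rubber stop begins, 6 N per mm: a steady pull risen to 11 to 16 N means caught and on the stop; over 25 N between pole and guard is too much. Lifting the ring with over 2 N may undo the catch: raise the hook 14 to 16 mm off the ring's lower bar (21 touches its top), then draw it out.
- stand: Fixed wooden block 70 x 70 x 50 mm high for the pole. Origin: centre of its underside on the worktop. In its top a round upright hole 18 mm diameter, 45 mm deep, chamfered mouth, at its centre. With the pole home, the pole's origin is 10 mm above the stand's origin.
- mug: Blue mug, 80 mm diameter, 95 mm high, loose bystander on the worktop, near the stand. Origin: centre of its underside.
- stapler: Black stapler 36 x 140 x 52 mm, loose bystander on the shelf behind the guard. Origin: centre of its underside.
- spinner: Blue bead spinner 80 mm across, 16 mm high, loose bystander on the shelf. Origin: centre of its underside.
- eggcup: White egg cup with pins, 50 mm diameter, 75 mm high, loose bystander on the shelf. Origin: centre of its underside.
- jar: Empty glass jam jar 68 mm diameter, 105 mm high, loose bystander on the shelf. Origin: centre of its underside.
Mind the look-alikes: they are no part of the job. Of the things that look like the stand, the largest one is meant.

How it is judged:
By the outcome, as a careful person would: the job done as asked, in the order asked, and still so for the second after the job is handed in, with the robot touching nothing.
It also fails if it takes over 72 s, if anything falls off the work surface, if the arm or the gripper's body presses on something with over 40 N, if the wrist force passes 120 N, or if a joint passes its speed limit or range.

## Robot

A 6-joint arm with a two-finger parallel gripper is mounted at the origin on the work surface. World frame = base frame: x ahead of the robot, y to its left, z up, the work surface at z = 0. Lengths are in mm, angles in rad, forces in N, time in s.
With the tool pointing down it reaches from about 400 to 925 mm from the base axis. Payload 3.4 kg.
Tool frame: the origin (TCP) lies at the very end of the fingers, on their centre line; the grasp point (between the pads) lies 19 mm behind it; z points along the fingers, y is the line along which they close (so a half turn about z gives the same grasp; the last joint's range is limited). The gripper opens to 85 mm and grips with 20 to 120 N. Pads are 22 mm wide; open, the fingers measure 114 mm over their backs; the gripper's body (76 mm by 85 mm) begins 54 mm behind the grasp point. The pads swing forward as they close: fully open they stand 13 mm farther back than shut.
Start: joints at [1.125, 0.307, 1.506, -0, 1.328, -0.073], TCP at [208.917, 535.71, 231.305] pointing down, gripper open.
Joint ranges: [-3.12, 3.12], [-1.05, 2.28], [0.14, 2.33], [-1.42, 4.57], [0.1, 2.73], [-2.68, 2.68]. Speed limits (rad/s): [2.57, 2.57, 3.14, 3.14, 3.14, 3.14].

## Interface

Orientations are given as a rotation vector (axis times angle).
In Python, from station import arm gives the robot as it stands.
- The arm moves only by the tool drive_tool, never from a script. Its argument "plan" is a list of rows, each an object of numbers: "x", "y", "z": the shift along the tool's x, y, z in m; "ax", "ay", "az": the turn, a rotation vector about the tool's x, y, z in rad; "claw": the closure, from 0 (fully open) to 1 (shut). In form: [{"x": .., "y": .., "z": .., "ax": .., "ay": .., "az": .., "claw": ..}, ...]. A call has exactly 5 rows; each row shifts and turns the commanded pose from where the row before left it, along the tool's axes as they then stand; what a row does not reach is not made up. A row lasts 1/8 s, in which the tool goes at most 62.5 mm and 10.7 degrees, less where a joint would pass 70% of its speed; a pose out of reach is approached as far as the arm can. A call is refused whole if a number of a shift passes 0.0625 or a number of a turn 0.188, either way. A call with a gripper value outside its range is refused whole. The fingers move at their own pace and stop on an object; "force" is the grip in N (left out, the last holds). Time passes only in rows, so rows that do not move let the fingers close, or fill a call up. It gives the time, the measured TCP pose, the force, the opening and the grip force at its end, in the units of the state.
- arm.state(): the state, without advancing time (a new reading comes with each control period).
- arm.camera(name): name is "scene" or "top" or "wrist"; returns a dict with "frame" (480x640x3 uint8, red, green, blue), "range_z" (480x640 float32, mm along the optical axis (not along the pixel's ray), 0 where there is no reading), "fov_y" (degrees; the focal length in pixels is half the picture's height over the tangent of half this angle, whatever the lens; pixels are square), "cx", "cy" (the principal point, pixels), "k1" (the pictures are not rectified: a ray, as slopes to the right and down, at radius r is drawn at 1 + k1 r^2 times it, then the intrinsics apply), "rvec" (rotation vector, rad) and "tvec" (3), from world to camera coordinates, as OpenCV has them. Camera axes: x right, y down, z forward; pixel columns grow to the right and rows downward; lengths in mm; the calibration is good to about 2 mm. A picture is of the moment at which its call begins.
- arm.hand_in(): hands the job in; it is judged then, once.
The state is a dict: "time": time; "joint_positions": joint angles; "dq": joint speeds; "tau": joint torques, N m; "tool_pos": TCP position; "ee_rot": TCP orientation; "ft_force": force on the tool from outside, world axes, zero at the start; "torque": the same for the moment, N m; "width": finger opening in mm; "gripper_force": force on a finger pad.
Only numpy, scipy, OpenCV 4.12 (cv2) and the standard library are available. Lean on these libraries where they do the work, as an engineer would, in place of code of your own. Each camera call takes 0.05 s, during which the arm holds its last target. There are 200 camera calls.

## Working session

There is one attempt and no reset: what is moved stays moved. The work goes in short steps, Python scripts to look and compute and a tool call to move; the robot and the scene stay as the last step left them, time stands still between calls to the robot, and variables do not carry over. Pictures are saved under pics/ and viewed, at most 10 in all, crops included, and the job is handed in when it is done.

Besides the shell and the picture viewer there is one more tool, called after ">>>" in YAML: its name, and indented under it one key for each argument. drive_tool: Moves the arm, as the interface text tells. Its arguments: {"type":"object","properties":{"plan":{"type":"array"},"force":{"type":"number"}},"required":["plan"]}

```bash
mkdir -p pics; ls
cat > h.py <<'E'
import numpy as np, cv2, json
from scipy.spatial.transform import Rotation as R
from station import arm
def cam(n,save=None):
    c=arm.camera(n)
    if save:
        cv2.imwrite('pics/'+save,c['frame'][:,:,::-1]); np.save('pics/'+save[:-4]+'.npy',c,allow_pickle=True)
    return c
def ld(s): return np.load('pics/'+s+'.npy',allow_pickle=True).item()
def ray(c,u,v):
    f=240/np.tan(np.radians(c['fov_y'])/2)
    d=np.array([(u-c['cx'])/f,(v-c['cy'])/f]); p=d.copy()
    for _ in range(20): p=d/(1+c['k1']*(p@p))
    Rm=R.from_rotvec(c['rvec']).as_matrix()
    return -Rm.T@np.array(c['tvec']), Rm.T@np.array([p[0],p[1],1.])
def pix(c,u,v,dz=None):  # from depth
    o,d=ray(c,u,v); z=c['range_z'][int(round(v)),int(round(u))] if dz is None else dz
    return o+d*z
def atz(c,u,v,z):
    o,d=ray(c,u,v); return o+d*(z-o[2])/d[2]
def proj(c,P):
    f=240/np.tan(np.radians(c['fov_y'])/2)
    q=R.from_rotvec(c['rvec']).as_matrix()@np.array(P,float)+np.array(c['tvec']); q=q[:2]/q[2]
    q=q*(1+c['k1']*(q@q)); return q*f+[c['cx'],c['cy']]
def tri(*cs):
    A=np.zeros((3,3));b=np.zeros(3)
    for c,u,v in cs:
        o,d=ray(c,u,v); d=d/np.linalg.norm(d); M=np.eye(3)-np.outer(d,d); A+=M;b+=M@o
    return np.linalg.solve(A,b)
E
python3 - <<'E'
from h import *
a=cam('scene','s0.png');b=cam('top','t0.png')
for c in(a,b): print({k:c[k] for k in c if k not in('frame','range_z')})
print(arm.state())
E
```

```text
pics
{'fov_y': 56.833070045099284, 'cx': 319.43396959204523, 'cy': 238.64649715024382, 'k1': 0.022905484434181726, 'rvec': array([ 2.13326963,  0.88727965, -0.40097202]), 'tvec': array([-346.87136002, -135.60460789, 1429.73335196])}
{'fov_y': 57.15187836651093, 'cx': 316.78550783554033, 'cy': 237.00471978566827, 'k1': -0.018839235263086146, 'rvec': array([ 2.16264837, -2.13782223,  0.17818475]), 'tvec': array([-114.24586703,  624.4347323 , 1063.10161168])}
{'time': 0.1, 'joint_positions': array([ 1.12553096e+00,  3.07508772e-01,  1.50752429e+00, -9.51312581e-06,
        1.32838745e+00, -7.35255855e-02]), 'dq': array([-0.0006103 , -0.0022204 , -0.00443181, -0.00087701, -0.00013523,
        0.00056888]), 'tau': array([ 1.24985341e-03, -4.58526528e+01, -2.52608693e+01,  6.81470556e-05,
        5.63527748e-03,  2.67401088e-07]), 'tool_pos': array([208.63733187, 535.1576708 , 230.47404716]), 'ee_rot': array([-5.80482319e-01, -3.08702890e+00,  2.77844197e-03]), 'ft_force': array([ 0.97192187, -0.54446603, -0.45235187]), 'torque': array([ 0.00318702, -0.03224962, -0.01544476]), 'gripper_force': 0.0, 'width': 85.41289678218513}
```

View pics/s0.png

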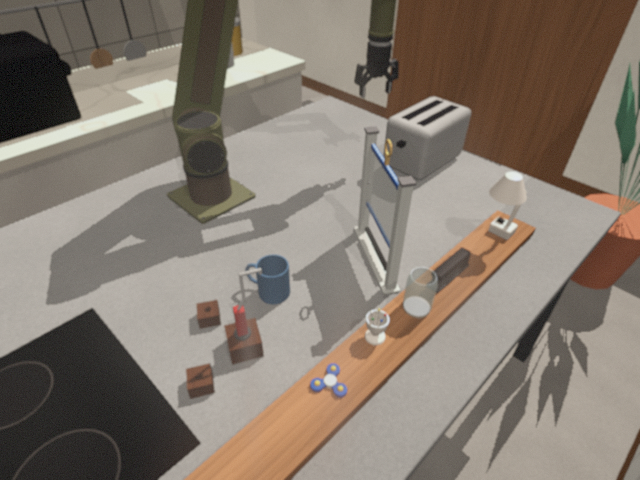

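View pics/t0.png

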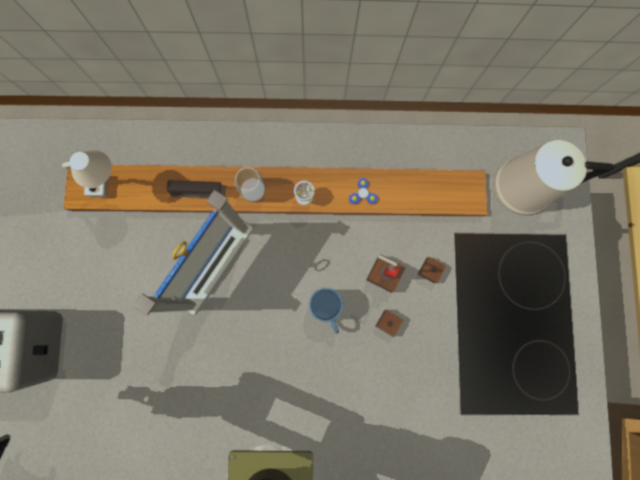

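Run:
```python
from h import *
s=ld('s0')['frame'];t=ld('t0')['frame']
def cr(im,x,y,w,h,W,H): return cv2.resize(im[y:y+h,x:x+w],(W,H),interpolation=cv2.INTER_CUBIC)
o=np.zeros((600,800,3),np.uint8)
o[:300,:400]=cr(t,350,240,80,60,400,300)   # x5
o[:300,400:]=cr(s,190,255,100,75,400,300)[:300] # x4
o[300:,:400]=cr(t,140,190,120,90,400,300)  # x3.33
o[300:,400:]=cr(s,340,120,80,60,400,300)   # x5
cv2.imwrite('pics/c0.png',o[:,:,::-1])
```

```text
(no output)
```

View pics/c0.png

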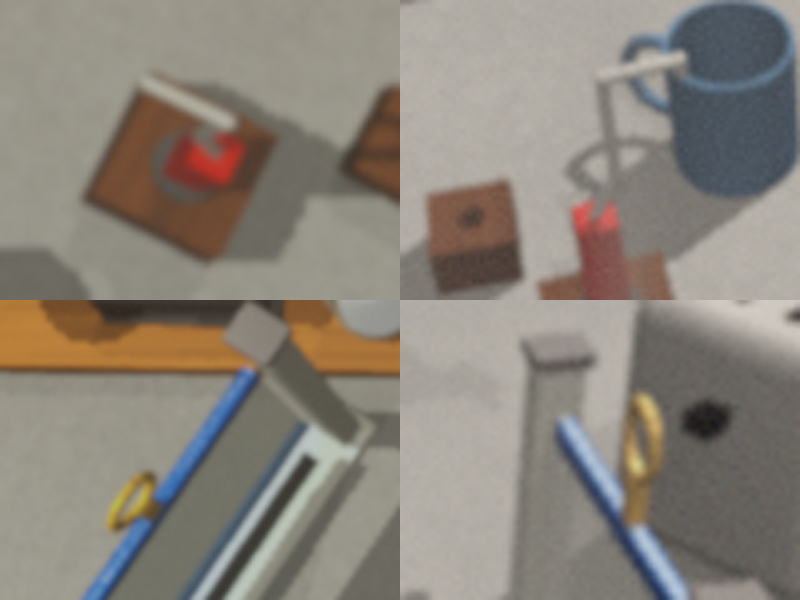

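Run:
```python
from h import *
np.set_printoptions(precision=1,suppress=True)
s=ld('s0');t=ld('t0')
tip=tri((t,378.6,256.4),(s,261.25,270.5)); el=tri((t,396.8,265),(s,240.75,274)); ring=tri((t,179.9,250),(s,388.8,147.4))
print('tip',tip,'elbow',el,'ring',ring)
hd=tip-el; print('hook az',np.degrees(np.arctan2(hd[1],hd[0])))
C=[atz(t,350+u/5,240+v/5,50) for u,v in((142,72),(278,135),(212,262),(85,198))]
print('stand corners',C,np.mean(C,0))
for i in range(4):
    d=C[(i+1)%4]-C[i]; print(np.linalg.norm(d),np.degrees(np.arctan2(d[1],d[0])))
print('handle top',atz(t,393.2,271,132))
# guard: blue edge ends in top view, at z~295: color segmentation
f=t['frame'].astype(int); m=(f[...,2]>f[...,0]+50)&(f[...,2]>120); m[:, :140]=0;m[:,260:]=0;m[:190]=0;m[310:]=0
v,u=np.nonzero(m); print(len(u),u.min(),u.max(),v.min(),v.max())
P=np.array([atz(t,a,b,295) for a,b in zip(u,v)]); c=P.mean(0); w,V=np.linalg.eigh(np.cov(P[:,:2].T)); e=V[:,1]
q=(P-c)[:,:2]@e; print('edge c',c,'len',np.ptp(q),'sd perp',w[0]**.5,'az',np.degrees(np.arctan2(e[1],e[0])), 'mid',c[:2]+e*(q.min()+q.max())/2)
D=np.array([pix(t,a,b) for a,b in zip(u,v)]); print(np.median(D,0))
for n,(a,b) in dict(mug=(325,305),jar=(250,184),egg=(304,193),spin=(363,193),stap=(195,188),toaster=(10,345),p1=(217.1,199.6)).items(): print(n,pix(t,a,b))
for a,b in((s,(388.8,165)),): pass
```

```text
tip [ 560.7 -234.1  221.9] elbow [ 543.2 -270.8  225.8] ring [555.3 150.  337.8]
hook az 64.43354901548533
stand corners [array([ 583.2, -262. ,   50. ]), array([ 552.4, -329.9,   50. ]), array([ 488.9, -295.8,   50. ]), array([ 519.9, -232.9,   50. ])] [ 536.1 -280.2   50. ]
74.6095533187247 -114.45037873906453
71.99478422705452 151.7482358364945
70.11672490900966 63.79357900605615
69.68817361886207 -24.65374750489508
handle top [ 535.8 -283.1  132. ]
437 155 215 211 296
edge c [552.4 151.6 295. ] len 195.8007623063154 sd perp 2.6246756453857585 az 147.74335033575244 mid [554.1 150.6]
[543.9 154.6 296.1]
mug [ 456.3 -130.6    3.6]
jar [764.7  67.5  34.3]
egg [738.4 -73.2  51. ]
spin [ 741.9 -224.6   46. ]
stap [739.8 196.9  80.7]
toaster [365.  541.  190.9]
p1 [652.9  87.2 326.9]
```

```bash
cat >> h.py <<'E'
def pose(az,tilt):
    """tool z = cos(tilt) down + sin(tilt) towards az(deg); tool y horizontal at az-90"""
    a=np.radians(az);t=np.radians(tilt)
    x=np.array([np.cos(a),np.sin(a),0]); z=np.sin(t)*x-np.cos(t)*np.array([0,0,1.]); y=np.array([x[1],-x[0],0])
    return R.from_matrix(np.c_[np.cross(y,z),y,z])
def rows(wps,p=None,r=None):
    """wps: list of (xyz mm, Rotation, nrows)"""
    np.set_printoptions(precision=4,suppress=True)
    s=arm.state(); p=np.array(s['tool_pos']) if p is None else p; r=R.from_rotvec(s['ee_rot']) if r is None else r
    for q,rt,n in wps:
        q=np.array(q,float); dv=(r.inv()*rt).as_rotvec()/n; D=R.from_rotvec(dv); dp=(q-p)/n
        for i in range(n):
            l=r.inv().apply(dp)/1000; print(*[round(float(k),4) for k in l],'|',*[round(float(k),4) for k in dv]); r=r*D
        p=q; print('--')
def st():
    s=arm.state(); np.set_printoptions(precision=4,suppress=True)
    print(s['time'],s['tool_pos'],s['ee_rot'],s['joint_positions'],s['ft_force'],s['width'],s['gripper_force'])
E
python3 - <<'E'
from h import *
t=ld('t0')
print(pix(t,432,268),pix(t,390,322))
rows([((297,297,400),pose(135,0),5),((430,0,400),pose(90,0),5),((410,-330,380),pose(64.5,0),5),((503,-354,173),pose(64.5,45),5)])
E
```

```text
[ 553.76052166 -406.9290678    11.8519012 ] [ 414.9973724  -296.80679985    6.11549641]
-0.0338 -0.038 -0.0338 | -0.0004 0.0001 0.0827
-0.0368 -0.0351 -0.0339 | -0.0004 0.0001 0.0827
-0.0396 -0.0319 -0.0339 | -0.0004 0.0001 0.0827
-0.0421 -0.0285 -0.0339 | -0.0004 0.0001 0.0827
-0.0443 -0.0249 -0.0339 | -0.0004 0.0001 0.0827
--
-0.0608 -0.0232 0.0 | -0.0 0.0 0.1571
-0.0637 -0.0134 0.0 | -0.0 0.0 0.1571
-0.065 -0.0033 0.0 | -0.0 0.0 0.1571
-0.0647 0.0069 0.0 | -0.0 0.0 0.1571
-0.0628 0.017 0.0 | -0.0 0.0 0.1571
--
-0.066 -0.004 0.004 | 0.0 -0.0 0.089
-0.0661 0.0019 0.004 | 0.0 -0.0 0.089
-0.0657 0.0078 0.004 | 0.0 -0.0 0.089
-0.0647 0.0136 0.004 | 0.0 -0.0 0.089
-0.0633 0.0193 0.004 | 0.0 -0.0 0.089
--
0.0037 0.0189 0.0414 | -0.0 0.1571 0.0
-0.0028 0.0189 0.0415 | -0.0 0.1571 0.0
-0.0093 0.0189 0.0405 | -0.0 0.1571 0.0
-0.0155 0.0189 0.0386 | -0.0 0.1571 0.0
-0.0214 0.0189 0.0357 | -0.0 0.1571 0.0
--
```

>>> drive_tool:
  plan:
    - {"x": -0.034, "y": -0.038, "z": -0.034, "az": 0.083}
    - {"x": -0.037, "y": -0.035, "z": -0.034, "az": 0.083}
    - {"x": -0.04, "y": -0.032, "z": -0.034, "az": 0.083}
    - {"x": -0.042, "y": -0.0285, "z": -0.034, "az": 0.083}
    - {"x": -0.044, "y": -0.025, "z": -0.034, "az": 0.083}

```text
schema error: expected keys x, y, z, ax, ay, az, claw
```

>>> drive_tool:
  plan:
    - {"x": -0.057, "y": -0.022, "az": 0.157}
    - {"x": -0.06, "y": -0.013, "az": 0.157}
    - {"x": -0.061, "y": -0.003, "az": 0.157}
    - {"x": -0.061, "y": 0.007, "az": 0.157}
    - {"x": -0.059, "y": 0.016, "az": 0.157}

```text
schema error: expected keys x, y, z, ax, ay, az, claw
```

Run:
```python
from h import *
st()
rows([((420,-310,380),pose(64.5,0),6),((420,-335,280),pose(64.5,22),4),((503,-354,173),pose(64.5,45),5)])
```

```text
0.1 [208.6373 535.1577 230.474 ] [-0.5805 -3.087   0.0028] [ 1.1255  0.3075  1.5075 -0.      1.3284 -0.0735] [ 0.9719 -0.5445 -0.4524] 85.41289678218513 0.0
-0.084 -0.1185 -0.0247 | -0.0002 0.0002 0.274
-0.1129 -0.0913 -0.0248 | -0.0002 0.0002 0.274
-0.1334 -0.0574 -0.0248 | -0.0002 0.0002 0.274
-0.1439 -0.0191 -0.0249 | -0.0002 0.0002 0.274
-0.1437 0.0205 -0.0249 | -0.0002 0.0002 0.274
-0.1328 0.0587 -0.0249 | -0.0002 0.0002 0.274
--
-0.0056 0.0027 0.025 | 0.0 0.096 -0.0
-0.008 0.0027 0.0243 | 0.0 0.096 -0.0
-0.0103 0.0027 0.0235 | 0.0 0.096 -0.0
-0.0125 0.0027 0.0224 | 0.0 0.096 -0.0
--
-0.0046 0.0166 0.0212 | -0.0 0.0803 0.0
-0.0063 0.0166 0.0208 | -0.0 0.0803 0.0
-0.0079 0.0166 0.0202 | -0.0 0.0803 0.0
-0.0095 0.0166 0.0195 | -0.0 0.0803 0.0
-0.011 0.0166 0.0187 | -0.0 0.0803 0.0
--
```

All keys needed.

>>> drive_tool:
  plan:
    - {"x": -0.034, "y": -0.038, "z": -0.034, "ax": 0, "ay": 0, "az": 0.083, "claw": 0}
    - {"x": -0.037, "y": -0.035, "z": -0.034, "ax": 0, "ay": 0, "az": 0.083, "claw": 0}
    - {"x": -0.04, "y": -0.032, "z": -0.034, "ax": 0, "ay": 0, "az": 0.083, "claw": 0}
    - {"x": -0.042, "y": -0.0285, "z": -0.034, "ax": 0, "ay": 0, "az": 0.083, "claw": 0}
    - {"x": -0.044, "y": -0.025, "z": -0.034, "ax": 0, "ay": 0, "az": 0.083, "claw": 0}

```text
time: 0.72
tool_pos: [297.6, 295.4, 402.0]
ee_rot: [1.208, 2.9, -0.001]
ft_force: [1.6, 1.0, 0.3]
width: 85.5
gripper_force: 0.0
```

>>> drive_tool:
  plan:
    - {"x": -0.057, "y": -0.022, "z": 0, "ax": 0, "ay": 0, "az": 0.157, "claw": 0}
    - {"x": -0.06, "y": -0.013, "z": 0, "ax": 0, "ay": 0, "az": 0.157, "claw": 0}
    - {"x": -0.061, "y": -0.003, "z": 0, "ax": 0, "ay": 0, "az": 0.157, "claw": 0}
    - {"x": -0.061, "y": 0.007, "z": 0, "ax": 0, "ay": 0, "az": 0.157, "claw": 0}
    - {"x": -0.059, "y": 0.016, "z": 0, "ax": 0, "ay": 0, "az": 0.157, "claw": 0}

```text
time: 1.35
tool_pos: [422.5, 15.7, 401.1]
ee_rot: [-2.228, -2.214, -0.001]
ft_force: [1.1, 1.1, -1.2]
width: 85.5
gripper_force: 0.0
```

Run:
```python
from h import *
st()
rows([((420,-310,380),pose(64.5,0),5),((420,-335,280),pose(64.5,22),5),((503,-354,173),pose(64.5,45),5)])
```

```text
1.35 [422.4741  15.7021 401.1403] [-2.2284 -2.2142 -0.0005] [-0.0632 -0.0076  1.4767  0.0004  1.6724 -0.0568] [ 1.1235  1.1403 -1.2423] 85.4587408449691 0.0
-0.0651 -0.0001 0.0042 | 0.0 -0.0001 0.0877
-0.0649 0.0056 0.0042 | 0.0 -0.0001 0.0877
-0.0642 0.0113 0.0042 | 0.0 -0.0001 0.0877
-0.0629 0.0169 0.0042 | 0.0 -0.0001 0.0877
-0.0612 0.0223 0.0042 | 0.0 -0.0001 0.0877
--
-0.0045 0.0022 0.02 | -0.0 0.0768 -0.0
-0.006 0.0022 0.0196 | -0.0 0.0768 -0.0
-0.0075 0.0022 0.0191 | -0.0 0.0768 -0.0
-0.009 0.0022 0.0184 | -0.0 0.0768 -0.0
-0.0103 0.0022 0.0177 | -0.0 0.0768 -0.0
--
-0.0046 0.0166 0.0212 | -0.0 0.0803 0.0
-0.0063 0.0166 0.0208 | -0.0 0.0803 0.0
-0.0079 0.0166 0.0202 | -0.0 0.0803 0.0
-0.0095 0.0166 0.0195 | -0.0 0.0803 0.0
-0.011 0.0166 0.0187 | -0.0 0.0803 0.0
--
```

>>> drive_tool:
  plan:
    - {"x": -0.061, "y": 0, "z": 0.004, "ax": 0, "ay": 0, "az": 0.088, "claw": 0}
    - {"x": -0.061, "y": 0.006, "z": 0.004, "ax": 0, "ay": 0, "az": 0.088, "claw": 0}
    - {"x": -0.061, "y": 0.011, "z": 0.004, "ax": 0, "ay": 0, "az": 0.088, "claw": 0}
    - {"x": -0.06, "y": 0.016, "z": 0.004, "ax": 0, "ay": 0, "az": 0.088, "claw": 0}
    - {"x": -0.058, "y": 0.02, "z": 0.004, "ax": 0, "ay": 0, "az": 0.088, "claw": 0}

```text
time: 1.98
tool_pos: [420.8, -292.0, 380.8]
ee_rot: [-2.656, -1.677, -0.0]
ft_force: [1.3, 0.5, 1.2]
width: 85.6
gripper_force: 0.0
```

>>> drive_tool:
  plan:
    - {"x": -0.008, "y": 0.002, "z": 0.02, "ax": 0, "ay": 0.077, "az": 0, "claw": 0}
    - {"x": -0.009, "y": 0.002, "z": 0.02, "ax": 0, "ay": 0.077, "az": 0, "claw": 0}
    - {"x": -0.01, "y": 0.002, "z": 0.019, "ax": 0, "ay": 0.077, "az": 0, "claw": 0}
    - {"x": -0.012, "y": 0.002, "z": 0.018, "ax": 0, "ay": 0.077, "az": 0, "claw": 0}
    - {"x": -0.014, "y": 0.002, "z": 0.018, "ax": 0, "ay": 0.077, "az": 0, "claw": 0}

```text
time: 2.6
tool_pos: [414.0, -328.9, 277.9]
ee_rot: [-2.446, -1.55, -0.48]
ft_force: [0.2, -0.4, -0.4]
width: 85.4
gripper_force: 0.0
```

Run:
```python
from h import *
st(); cam('wrist','w1.png')
rows([((503,-354,173),pose(64.5,45),5)])
```

```text
2.6 [ 413.9876 -328.8502  277.9007] [-2.4461 -1.5498 -0.48  ] [-0.9834  0.2959  1.4729  0.3297  1.5798 -0.5737] [ 0.1777 -0.4291 -0.4431] 85.40927353668606 0.0
-0.0044 0.0186 0.0198 | -0.0012 0.0791 -0.0004
-0.0059 0.0186 0.0195 | -0.0012 0.0791 -0.0004
-0.0075 0.0185 0.0189 | -0.0012 0.0791 -0.0004
-0.009 0.0185 0.0183 | -0.0012 0.0791 -0.0004
-0.0104 0.0185 0.0176 | -0.0012 0.0791 -0.0004
--
```

View pics/w1.png

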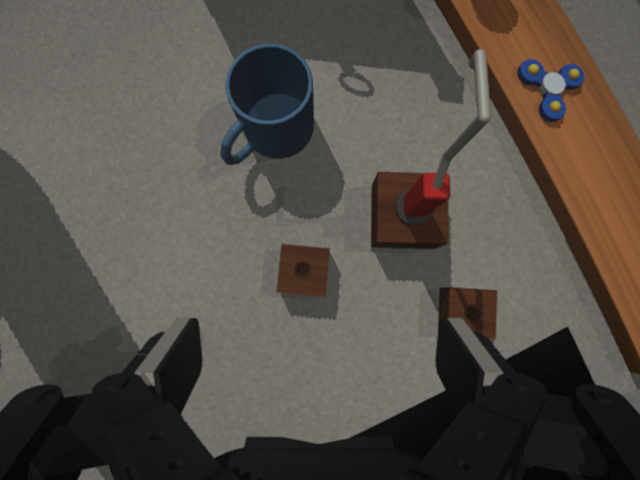

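Run:
```python
from h import *
w=ld('w1');t=ld('t0')
s=ld('s0')
tip=tri((w,479,53),(t,378.6,256.4),(s,261.25,270.5)); el=tri((w,486,118),(t,396.8,265),(s,240.75,274))
print(tip,el,np.degrees(np.arctan2(*(tip-el)[1::-1])))
print('w only at z225: ',atz(w,479,53,222),atz(w,486,118,225),'handle top',atz(w,436,181,132),'collar',atz(w,414,210,56))
print('corners',[atz(w,*q,50) for q in((377,173),(446,175),(447,236),(373,236))])
for g in ((537,-283,132),(537,-283,56),(543,-270.4,225),(559.4,-236,225)): print(proj(w,g),proj(t,g))
```

```text
[ 561.65462015 -234.02158454  224.01649623] [ 544.01187961 -270.87819043  227.28184117] 64.42021518154854
w only at z225:  [ 564.50323789 -232.24526372  222.        ] [ 546.54737213 -270.06594391  225.        ] handle top [ 540.1394995  -278.57730319  132.        ] collar [ 537.21865854 -285.4033657    56.        ]
corners [array([ 522.63842174, -236.07658815,   50.        ]), array([ 584.29293434, -266.93972301,   50.        ]), array([ 556.88580687, -321.70732083,   50.        ]), array([ 491.25110551, -290.77004094,   50.        ])]
[435.05690576 187.65647366] [393.14373973 270.4918804 ]
[412.68084604 207.87685922] [387.4054475  272.77347298]
[480.8898598 120.9425492] [395.41296407 264.27883104]
[476.59011525  58.63118598] [379.01975191 256.32477542]
```

Run:
```python
from h import *
rows([((508,-340.6,161),pose(64.5,45),5)])
```

```text
-0.0027 0.0184 0.0231 | -0.0012 0.0791 -0.0004
-0.0045 0.0183 0.0229 | -0.0012 0.0791 -0.0004
-0.0063 0.0183 0.0225 | -0.0012 0.0791 -0.0004
-0.0081 0.0183 0.0219 | -0.0012 0.0791 -0.0004
-0.0098 0.0182 0.0213 | -0.0012 0.0791 -0.0004
--
```

>>> drive_tool:
  plan:
    - {"x": -0.003, "y": 0.018, "z": 0.023, "ax": -0.001, "ay": 0.079, "az": 0, "claw": 0}
    - {"x": -0.0045, "y": 0.018, "z": 0.023, "ax": -0.001, "ay": 0.079, "az": 0, "claw": 0}
    - {"x": -0.006, "y": 0.018, "z": 0.0225, "ax": -0.001, "ay": 0.079, "az": 0, "claw": 0}
    - {"x": -0.008, "y": 0.018, "z": 0.022, "ax": -0.001, "ay": 0.079, "az": 0, "claw": 0}
    - {"x": -0.01, "y": 0.018, "z": 0.021, "ax": -0.001, "ay": 0.079, "az": 0, "claw": 0}

```text
time: 3.28
tool_pos: [509.7, -339.2, 166.0]
ee_rot: [-2.181, -1.381, -0.902]
ft_force: [-0.1, -0.1, -0.9]
width: 85.7
gripper_force: 0.0
```

>>> drive_tool:
  plan:
    - {"x": 0, "y": 0, "z": 0, "ax": 0, "ay": 0, "az": 0, "claw": 0}
    - {"x": 0, "y": 0, "z": 0, "ax": 0, "ay": 0, "az": 0, "claw": 0}
    - {"x": 0, "y": 0, "z": 0, "ax": 0, "ay": 0, "az": 0, "claw": 0}
    - {"x": 0, "y": 0, "z": 0, "ax": 0, "ay": 0, "az": 0, "claw": 0}
    - {"x": 0, "y": 0, "z": 0, "ax": 0, "ay": 0, "az": 0, "claw": 0}

```text
time: 3.9
tool_pos: [508.9, -339.3, 167.5]
ee_rot: [-2.184, -1.384, -0.901]
ft_force: [-0.4, -0.9, 0.3]
width: 85.6
gripper_force: 0.0
```

Run:
```python
from h import *
st(); w=cam('wrist','w2.png')
rows([((543.8,-270.4,81.6),pose(64.5,45),5)])
for g in ((538,-282.5,132),(538,-282.5,56),(544,-270,225)): print(proj(w,g))
```

```text
3.9 [ 508.9037 -339.3024  167.4826] [-2.1838 -1.3836 -0.9006] [-1.028   0.6189  1.4254  0.6288  1.5883 -0.7379] [-0.417  -0.9059  0.2909] 85.5686824730535 0.0
-0.001 0.0003 0.023 | 0.0005 0.0013 0.0009
-0.0011 0.0003 0.023 | 0.0005 0.0013 0.0009
-0.0011 0.0003 0.023 | 0.0005 0.0013 0.0009
-0.0011 0.0003 0.023 | 0.0005 0.0013 0.0009
-0.0012 0.0004 0.023 | 0.0005 0.0013 0.0009
--
[319.9427 232.4658]
[319.0589 287.7442]
[322.102   67.1205]
```

View pics/w2.png

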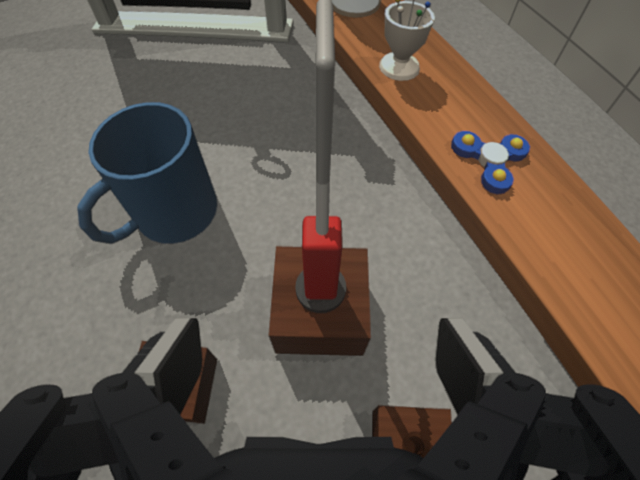

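>>> drive_tool:
  plan:
    - {"x": -0.001, "y": 0.0005, "z": 0.023, "ax": 0, "ay": 0.001, "az": 0.001, "claw": 0}
    - {"x": -0.001, "y": 0.0005, "z": 0.023, "ax": 0, "ay": 0.001, "az": 0.001, "claw": 0}
    - {"x": -0.001, "y": 0.0005, "z": 0.023, "ax": 0, "ay": 0.001, "az": 0.001, "claw": 0}
    - {"x": -0.001, "y": 0.0005, "z": 0.023, "ax": 0, "ay": 0.001, "az": 0.001, "claw": 0}
    - {"x": -0.001, "y": 0.0005, "z": 0.023, "ax": 0, "ay": 0.001, "az": 0.001, "claw": 0}

```text
time: 4.58
tool_pos: [545.0, -270.3, 81.0]
ee_rot: [-2.182, -1.374, -0.904]
ft_force: [-0.9, -0.3, -1.1]
width: 85.5
gripper_force: 0.0
```

>>> drive_tool:
  force: 40
  plan:
    - {"x": 0, "y": 0, "z": 0, "ax": 0, "ay": 0, "az": 0, "claw": 0.4}
    - {"x": 0, "y": 0, "z": 0, "ax": 0, "ay": 0, "az": 0, "claw": 0.6}
    - {"x": 0, "y": 0, "z": 0, "ax": 0, "ay": 0, "az": 0, "claw": 0.7}
    - {"x": 0, "y": 0, "z": 0, "ax": 0, "ay": 0, "az": 0, "claw": 0.8}
    - {"x": 0, "y": 0, "z": 0, "ax": 0, "ay": 0, "az": 0, "claw": 0.9}

```text
time: 5.2
tool_pos: [544.9, -271.4, 82.0]
ee_rot: [-2.183, -1.374, -0.905]
ft_force: [-1.4, -1.8, 4.7]
width: 21.5
gripper_force: 43.9
```

>>> drive_tool:
  force: 80
  plan:
    - {"x": 0, "y": 0, "z": 0, "ax": 0, "ay": 0, "az": 0, "claw": 1}
    - {"x": 0.007, "y": 0, "z": -0.007, "ax": 0, "ay": 0, "az": 0, "claw": 1}
    - {"x": 0.009, "y": 0, "z": -0.009, "ax": 0, "ay": 0, "az": 0, "claw": 1}
    - {"x": 0.009, "y": 0, "z": -0.009, "ax": 0, "ay": 0, "az": 0, "claw": 1}
    - {"x": 0.012, "y": 0, "z": -0.012, "ax": 0, "ay": 0, "az": 0, "claw": 1}

```text
time: 5.82
tool_pos: [544.6, -270.3, 134.6]
ee_rot: [-2.181, -1.373, -0.903]
ft_force: [-0.2, -0.5, -0.7]
width: 20.8
gripper_force: 78.1
```

>>> drive_tool:
  plan:
    - {"x": 0.015, "y": 0, "z": -0.015, "ax": 0, "ay": 0, "az": 0, "claw": 1}
    - {"x": 0.015, "y": 0, "z": -0.015, "ax": 0, "ay": 0, "az": 0, "claw": 1}
    - {"x": 0.012, "y": 0, "z": -0.012, "ax": 0, "ay": 0, "az": 0, "claw": 1}
    - {"x": 0.004, "y": 0, "z": -0.004, "ax": 0, "ay": 0, "az": 0, "claw": 1}
    - {"x": 0, "y": 0, "z": 0, "ax": 0, "ay": 0, "az": 0, "claw": 1}

```text
time: 6.45
tool_pos: [544.7, -270.6, 198.9]
ee_rot: [-2.182, -1.374, -0.903]
ft_force: [0.2, 0.1, -1.4]
width: 20.9
gripper_force: 78.1
```

Run:
```python
from h import *
st()
rows([((511,81.4,197.6),pose(57.74,45),10)])
```

```text
6.45 [ 544.6751 -270.5709  198.9285] [-2.1821 -1.3741 -0.9035] [-0.9296  0.5504  1.4767  0.6768  1.5525 -0.6518] [ 0.1738  0.1047 -1.3918] 20.885633906301415 78.0889892578125
0.0214 -0.0183 0.0215 | -0.0081 0.0001 0.0083
0.0212 -0.0186 0.0213 | -0.0081 0.0001 0.0083
0.021 -0.019 0.0212 | -0.0081 0.0001 0.0083
0.0209 -0.0193 0.021 | -0.0081 0.0001 0.0083
0.0207 -0.0196 0.0209 | -0.0081 0.0001 0.0083
0.0206 -0.02 0.0207 | -0.0081 0.0001 0.0083
0.0204 -0.0203 0.0205 | -0.0081 0.0001 0.0083
0.0202 -0.0207 0.0204 | -0.0081 0.0001 0.0083
0.02 -0.021 0.0202 | -0.0081 0.0001 0.0083
0.0199 -0.0213 0.02 | -0.0081 0.0001 0.0083
--
```

>>> drive_tool:
  plan:
    - {"x": 0.0214, "y": -0.0184, "z": 0.0215, "ax": -0.008, "ay": 0, "az": 0.008, "claw": 1}
    - {"x": 0.0212, "y": -0.0186, "z": 0.0213, "ax": -0.008, "ay": 0, "az": 0.008, "claw": 1}
    - {"x": 0.021, "y": -0.019, "z": 0.0212, "ax": -0.008, "ay": 0, "az": 0.008, "claw": 1}
    - {"x": 0.0209, "y": -0.0193, "z": 0.021, "ax": -0.008, "ay": 0, "az": 0.008, "claw": 1}
    - {"x": 0.0207, "y": -0.0196, "z": 0.0209, "ax": -0.008, "ay": 0, "az": 0.008, "claw": 1}

```text
time: 7.08
tool_pos: [527.0, -93.1, 197.2]
ee_rot: [-2.231, -1.316, -0.923]
ft_force: [-0.9, 0.4, -2.1]
width: 21.0
gripper_force: 78.2
```

>>> drive_tool:
  plan:
    - {"x": 0.0206, "y": -0.02, "z": 0.0207, "ax": -0.008, "ay": 0, "az": 0.008, "claw": 1}
    - {"x": 0.0204, "y": -0.0203, "z": 0.0205, "ax": -0.008, "ay": 0, "az": 0.008, "claw": 1}
    - {"x": 0.0202, "y": -0.0207, "z": 0.0204, "ax": -0.008, "ay": 0, "az": 0.008, "claw": 1}
    - {"x": 0.0195, "y": -0.021, "z": 0.0197, "ax": -0.008, "ay": 0, "az": 0.008, "claw": 1}
    - {"x": 0.012, "y": -0.013, "z": 0.012, "ax": -0.008, "ay": 0, "az": 0.008, "claw": 1}

```text
time: 7.7
tool_pos: [509.8, 69.0, 196.7]
ee_rot: [-2.277, -1.26, -0.941]
ft_force: [-0.4, -0.5, -1.2]
width: 20.9
gripper_force: 78.2
```

>>> drive_tool:
  plan:
    - {"x": 0, "y": 0, "z": 0, "ax": 0, "ay": 0, "az": 0, "claw": 1}
    - {"x": 0, "y": 0, "z": 0, "ax": 0, "ay": 0, "az": 0, "claw": 1}
    - {"x": 0, "y": 0, "z": 0, "ax": 0, "ay": 0, "az": 0, "claw": 1}
    - {"x": 0, "y": 0, "z": 0, "ax": 0, "ay": 0, "az": 0, "claw": 1}
    - {"x": 0, "y": 0, "z": 0, "ax": 0, "ay": 0, "az": 0, "claw": 1}

```text
time: 8.32
tool_pos: [511.6, 66.5, 197.5]
ee_rot: [-2.279, -1.26, -0.944]
ft_force: [0.5, -0.7, -1.4]
width: 20.7
gripper_force: 78.3
```

Run:
```python
from h import *
st()
s=cam('scene','s3.png');t=cam('top','t3.png');w=cam('wrist','w3.png')
rows([((511,81.4,197.6),pose(57.74,45),1)])
P=(504,70,126); xg=np.array([.534,.846,0])
for c in(s,t,w):
  print([proj(c,q) for q in ((555,150.3,337),tuple(np.array(P)+xg*54+[0,0,215]),tuple(np.array(P)+xg*14+[0,0,215]))])
def cr(im,x,y,w,h,W,H): return cv2.resize(im[y:y+h,x:x+w],(W,H),interpolation=cv2.INTER_CUBIC)
o=np.zeros((600,800,3),np.uint8)
o[:300,:400]=cr(t['frame'],150,205,100,75,400,300)
o[:300,400:]=cr(s['frame'],325,120,100,75,400,300)
o[300:,:400]=cr(w['frame'],0,0,640,480,400,300)
o[300:,400:]=cr(w['frame'],200,0,240,180,400,300)
cv2.imwrite('pics/c3.png',o[:,:,::-1])
```

```text
8.325 [511.564   66.4976 197.4918] [-2.2791 -1.2599 -0.9441] [-0.5012  0.2526  2.0437  0.9535  1.0455 -0.5304] [ 0.4759 -0.6629 -1.4102] 20.7223654957168 78.3441424369812
0.0086 -0.0081 0.0085 | -0.0012 0.0004 0.0021
--
[array([388.1385, 147.7607]), array([370.7038, 148.0315]), array([353.3485, 149.9303])]
[array([179.3528, 249.7078]), array([196.9857, 261.7217]), array([215.0016, 273.6459])]
[array([ 283.7305, -245.6798]), array([ 267.7341, -247.7007]), array([ 237.6013, -214.5235])]
```

View pics/c3.png

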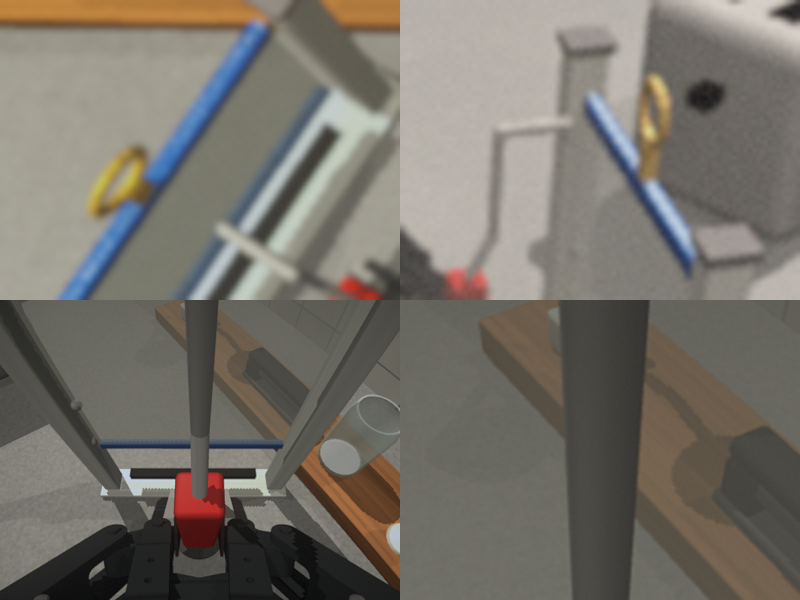

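Run:
```python
from h import *
s=ld('s3');t=ld('t3')
tip=tri((t,205,262),(s,367.7,150.5)); el=tri((t,224.2,273.8),(s,349.5,152.5)); ring=tri((t,179.5,250.2),(s,389,147))
print(tip,el,ring,np.degrees(np.arctan2(*(tip-el)[1::-1])))
xg=np.array([.534,.846,0]);yg=np.array([-.846,.534,0])
for n,a in(('tip',tip),('el',el)): d=ring-a; print(n,'ahead',d@xg,'lat',d@yg,'up',d[2])
# expected from grip kinematics
p=arm.state()['tool_pos']; r=R.from_rotvec(arm.state()['ee_rot']); z=r.apply([0,0,1]); print('grip',p-19*z, 'ztool az',np.degrees(np.arctan2(z[1],z[0])),z)
g0=np.array([544.9,-271.4,82.0]);r0=R.from_rotvec([-2.183,-1.374,-.905]);z0=r0.apply([0,0,1]);print(g0-19*z0,np.degrees(np.arctan2(z0[1],z0[0])),z0)
```

```text
[533.62704309 102.35105025 340.07196808] [512.36252935  66.16441182 340.92914156] [555.02850708 150.70955319 338.35280763] 59.56003971743436
tip ahead 52.33967525519835 lat 7.717802038882659 up -1.7191604455433662
el ahead 94.30882170126746 lat 9.051688334568514 up -2.5763339269390713
grip [504.21494707  55.46991162 210.96141358] ztool az 57.83651440334686 [ 0.37628289  0.59837246 -0.70736242]
[ 539.05510067 -283.48466026   95.44611982] 64.18867814998148 [ 0.30762628  0.63603475 -0.70769052]
```

>>> drive_tool:
  plan:
    - {"x": 0.0007, "y": -0.004, "z": -0.0007, "ax": 0, "ay": 0, "az": 0, "claw": 1}
    - {"x": 0.003, "y": -0.004, "z": 0.003, "ax": 0, "ay": 0, "az": 0, "claw": 1}
    - {"x": 0.008, "y": 0, "z": 0.008, "ax": 0, "ay": 0, "az": 0, "claw": 1}
    - {"x": 0.008, "y": 0, "z": 0.008, "ax": 0, "ay": 0, "az": 0, "claw": 1}
    - {"x": 0.002, "y": 0, "z": 0.002, "ax": 0, "ay": 0, "az": 0, "claw": 1}

```text
time: 9.1
tool_pos: [520.6, 97.5, 198.6]
ee_rot: [-2.277, -1.262, -0.944]
ft_force: [-0.4, -0.5, -0.8]
width: 21.3
gripper_force: 78.3
```

Run:
```python
from h import *
st()
s=cam('scene','s4.png');t=cam('top','t4.png')
p=arm.state()['tool_pos']; r=R.from_rotvec(arm.state()['ee_rot']); z=r.apply([0,0,1]); g=p-19*z; d=np.array([555,150.5,337])-g; print(d@[.534,.846,0],d@[-.846,.534,0],g[2]+130)
def cr(im,x,y,w,h,W,H): return cv2.resize(im[y:y+h,x:x+w],(W,H),interpolation=cv2.INTER_CUBIC)
o=np.zeros((300,800,3),np.uint8)
o[:300,:400]=cr(t['frame'],160,225,60,45,400,300)
o[:300,400:]=cr(s['frame'],350,125,60,45,400,300)
cv2.imwrite('pics/c4.png',o[:,:,::-1])
```

```text
9.1 [520.6364  97.5064 198.6183] [-2.2772 -1.2622 -0.9438] [-0.4219  0.2486  2.0459  0.9841  0.999  -0.4907] [-0.3732 -0.4826 -0.7779] 21.294048325801473 78.34713578224182
77.05092801137845 -0.7215581710102442 341.9403784255494
```

View pics/c4.png

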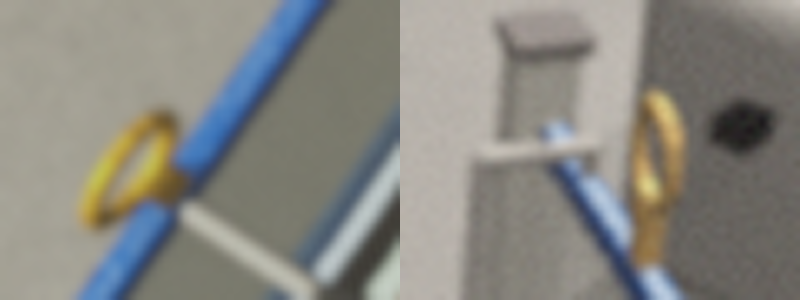

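>>> drive_tool:
  plan:
    - {"x": 0.0014, "y": 0, "z": -0.0014, "ax": 0, "ay": 0, "az": 0, "claw": 1}
    - {"x": 0.004, "y": 0, "z": 0.004, "ax": 0, "ay": 0, "az": 0, "claw": 1}
    - {"x": 0.005, "y": 0, "z": 0.005, "ax": 0, "ay": 0, "az": 0, "claw": 1}
    - {"x": 0.005, "y": 0, "z": 0.005, "ax": 0, "ay": 0, "az": 0, "claw": 1}
    - {"x": 0, "y": 0, "z": 0, "ax": 0, "ay": 0, "az": 0, "claw": 1}

```text
time: 9.82
tool_pos: [530.9, 113.8, 200.5]
ee_rot: [-2.278, -1.262, -0.944]
ft_force: [-0.5, 0.9, -1.1]
width: 20.9
gripper_force: 78.4
```

>>> drive_tool:
  plan:
    - {"x": 0.004, "y": 0, "z": 0.004, "ax": 0, "ay": 0, "az": 0, "claw": 1}
    - {"x": 0.004, "y": 0, "z": 0.004, "ax": 0, "ay": 0, "az": 0, "claw": 1}
    - {"x": 0.005, "y": 0, "z": 0.005, "ax": 0, "ay": 0, "az": 0, "claw": 1}
    - {"x": 0.005, "y": 0, "z": 0.005, "ax": 0, "ay": 0, "az": 0, "claw": 1}
    - {"x": 0, "y": 0, "z": 0, "ax": 0, "ay": 0, "az": 0, "claw": 1}

```text
time: 10.45
tool_pos: [544.5, 135.4, 200.5]
ee_rot: [-2.278, -1.262, -0.944]
ft_force: [0.5, 0.8, -2.3]
width: 20.5
gripper_force: 78.4
```

Run:
```python
from h import *
st()
s=cam('scene','s5.png');t=cam('top','t5.png')
p=arm.state()['tool_pos']; r=R.from_rotvec(arm.state()['ee_rot']); z=r.apply([0,0,1]); g=p-19*z; d=np.array([555,150.5,337])-g; print(d@[.534,.846,0],d@[-.846,.534,0],g[2]+130)
def cr(im,x,y,w,h,W,H): return cv2.resize(im[y:y+h,x:x+w],(W,H),interpolation=cv2.INTER_CUBIC)
o=np.zeros((300,800,3),np.uint8)
o[:300,:400]=cr(t['frame'],160,225,60,45,400,300)
o[:300,400:]=cr(s['frame'],350,125,60,45,400,300)
cv2.imwrite('pics/c5.png',o[:,:,::-1])
```

```text
10.45 [544.5078 135.3539 200.5376] [-2.2777 -1.2616 -0.9438] [-0.3135  0.2605  2.018   1.0157  0.9384 -0.4203] [ 0.4578  0.7983 -2.26  ] 20.485563455250876 78.36429119110107
32.29238527202967 -0.7369362071033747 343.85432921967686
```

View pics/c5.png

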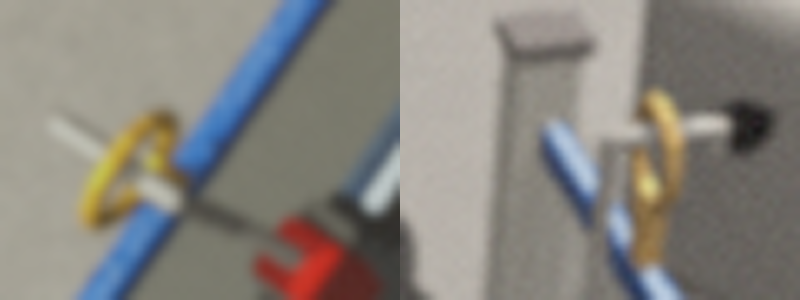

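>>> drive_tool:
  plan:
    - {"x": -0.003, "y": 0, "z": 0.003, "ax": 0, "ay": 0, "az": 0, "claw": 1}
    - {"x": -0.003, "y": 0, "z": 0.003, "ax": 0, "ay": 0, "az": 0, "claw": 1}
    - {"x": -0.003, "y": 0, "z": 0.003, "ax": 0, "ay": 0, "az": 0, "claw": 1}
    - {"x": -0.003, "y": 0, "z": 0.003, "ax": 0, "ay": 0, "az": 0, "claw": 1}
    - {"x": -0.003, "y": 0, "z": 0.003, "ax": 0, "ay": 0, "az": 0, "claw": 1}

```text
time: 11.18
tool_pos: [544.6, 134.9, 179.4]
ee_rot: [-2.278, -1.26, -0.945]
ft_force: [0.1, -0.4, 1.7]
width: 20.9
gripper_force: 78.6
```

>>> drive_tool:
  plan:
    - {"x": -0.003, "y": 0, "z": 0.003, "ax": 0, "ay": 0, "az": 0, "claw": 1}
    - {"x": -0.004, "y": 0, "z": 0.004, "ax": 0, "ay": 0, "az": 0, "claw": 1}
    - {"x": -0.004, "y": 0, "z": 0.004, "ax": 0, "ay": 0, "az": 0, "claw": 1}
    - {"x": -0.003, "y": 0, "z": 0.003, "ax": 0, "ay": 0, "az": 0, "claw": 1}
    - {"x": 0, "y": 0, "z": 0, "ax": 0, "ay": 0, "az": 0, "claw": 1}

```text
time: 11.8
tool_pos: [544.2, 134.7, 158.9]
ee_rot: [-2.279, -1.26, -0.943]
ft_force: [-0.2, -0.3, -0.9]
width: 20.9
gripper_force: 78.5
```

>>> drive_tool:
  plan:
    - {"x": -0.003, "y": 0, "z": 0.003, "ax": 0, "ay": 0, "az": 0, "claw": 1}
    - {"x": -0.003, "y": 0, "z": 0.003, "ax": 0, "ay": 0, "az": 0, "claw": 1}
    - {"x": -0.003, "y": 0, "z": 0.003, "ax": 0, "ay": 0, "az": 0, "claw": 1}
    - {"x": -0.002, "y": 0, "z": 0.002, "ax": 0, "ay": 0, "az": 0, "claw": 1}
    - {"x": 0, "y": 0, "z": 0, "ax": 0, "ay": 0, "az": 0, "claw": 1}

```text
time: 12.42
tool_pos: [544.3, 134.7, 143.5]
ee_rot: [-2.279, -1.26, -0.943]
ft_force: [0.0, -0.9, -0.3]
width: 20.9
gripper_force: 78.6
```

```bash
cat >> h.py <<'E'
def edge():
    """guard travel from the scene camera: best vertical shift of blue edge centroid"""
    def b(c):
        f=c['frame'].astype(int); m=(f[...,2]>f[...,0]+45)&(f[...,2]>110); m[:,:362]=0; m[:,425:]=0; m[:125]=0;m[290:]=0
        n,l,s,ce=cv2.connectedComponentsWithStats(m.astype(np.uint8)); i=1+np.argmax(s[1:,4]); return s[i],ce[i]
    s=cam('scene'); print('blue',b(ld('s0')),b(s)); 
    for d in (0,40,60,80): print(d,proj(s,(554,150.6,297-d)))
    return s
E
python3 - <<'E'
from h import *
edge(); st()
E
```

```text
blue (array([386, 167,  12,  18,  44], dtype=int32), array([391.70454545, 175.72727273])) (array([384, 181,  12,  19,  62], dtype=int32), array([389.51612903, 189.08064516]))
0 [385.99984596 163.11864589]
40 [384.22722165 177.89611977]
60 [383.37495945 185.00975007]
80 [382.54421202 191.94929803]
12.475 [544.2881 134.6937 143.6104] [-2.2788 -1.2604 -0.9431] [-0.3147  0.3633  2.085   1.1341  0.8576 -0.6105] [-0.5792 -0.2935  0.2626] 20.75875895863318 78.56625437736511
```

>>> drive_tool:
  plan:
    - {"x": -0.0015, "y": 0, "z": 0.0015, "ax": 0, "ay": 0, "az": 0, "claw": 1}
    - {"x": -0.0015, "y": 0, "z": 0.0015, "ax": 0, "ay": 0, "az": 0, "claw": 1}
    - {"x": -0.0015, "y": 0, "z": 0.0015, "ax": 0, "ay": 0, "az": 0, "claw": 1}
    - {"x": -0.0015, "y": 0, "z": 0.0015, "ax": 0, "ay": 0, "az": 0, "claw": 1}
    - {"x": -0.001, "y": 0, "z": 0.001, "ax": 0, "ay": 0, "az": 0, "claw": 1}

```text
time: 13.1
tool_pos: [544.4, 134.8, 133.9]
ee_rot: [-2.279, -1.26, -0.944]
ft_force: [0.5, -0.9, 1.2]
width: 20.8
gripper_force: 78.6
```

>>> drive_tool:
  plan:
    - {"x": -0.001, "y": 0, "z": 0.001, "ax": 0, "ay": 0, "az": 0, "claw": 1}
    - {"x": -0.001, "y": 0, "z": 0.001, "ax": 0, "ay": 0, "az": 0, "claw": 1}
    - {"x": -0.001, "y": 0, "z": 0.001, "ax": 0, "ay": 0, "az": 0, "claw": 1}
    - {"x": 0, "y": 0, "z": 0, "ax": 0, "ay": 0, "az": 0, "claw": 1}
    - {"x": 0, "y": 0, "z": 0, "ax": 0, "ay": 0, "az": 0, "claw": 1}

```text
time: 13.72
tool_pos: [544.4, 134.7, 129.7]
ee_rot: [-2.279, -1.261, -0.944]
ft_force: [-0.1, -0.1, 0.6]
width: 20.9
gripper_force: 78.6
```

>>> drive_tool:
  plan:
    - {"x": -0.001, "y": 0, "z": 0.001, "ax": 0, "ay": 0, "az": 0, "claw": 1}
    - {"x": -0.001, "y": 0, "z": 0.001, "ax": 0, "ay": 0, "az": 0, "claw": 1}
    - {"x": -0.001, "y": 0, "z": 0.001, "ax": 0, "ay": 0, "az": 0, "claw": 1}
    - {"x": 0, "y": 0, "z": 0, "ax": 0, "ay": 0, "az": 0, "claw": 1}
    - {"x": 0, "y": 0, "z": 0, "ax": 0, "ay": 0, "az": 0, "claw": 1}

```text
time: 14.35
tool_pos: [544.8, 134.9, 126.2]
ee_rot: [-2.278, -1.26, -0.946]
ft_force: [0.6, 0.5, 5.9]
width: 21.3
gripper_force: 79.1
```

>>> drive_tool:
  plan:
    - {"x": -0.0005, "y": 0, "z": 0.0005, "ax": 0, "ay": 0, "az": 0, "claw": 1}
    - {"x": -0.0005, "y": 0, "z": 0.0005, "ax": 0, "ay": 0, "az": 0, "claw": 1}
    - {"x": 0, "y": 0, "z": 0, "ax": 0, "ay": 0, "az": 0, "claw": 1}
    - {"x": 0, "y": 0, "z": 0, "ax": 0, "ay": 0, "az": 0, "claw": 1}
    - {"x": 0, "y": 0, "z": 0, "ax": 0, "ay": 0, "az": 0, "claw": 1}

```text
time: 14.98
tool_pos: [544.5, 134.8, 124.2]
ee_rot: [-2.278, -1.26, -0.944]
ft_force: [0.7, 0.3, 5.1]
width: 21.0
gripper_force: 78.9
```

>>> drive_tool:
  plan:
    - {"x": -0.0005, "y": 0, "z": 0.0005, "ax": 0, "ay": 0, "az": 0, "claw": 1}
    - {"x": -0.0005, "y": 0, "z": 0.0005, "ax": 0, "ay": 0, "az": 0, "claw": 1}
    - {"x": 0, "y": 0, "z": 0, "ax": 0, "ay": 0, "az": 0, "claw": 1}
    - {"x": 0, "y": 0, "z": 0, "ax": 0, "ay": 0, "az": 0, "claw": 1}
    - {"x": 0, "y": 0, "z": 0, "ax": 0, "ay": 0, "az": 0, "claw": 1}

```text
time: 15.6
tool_pos: [544.2, 134.6, 122.4]
ee_rot: [-2.279, -1.261, -0.943]
ft_force: [1.4, 1.1, 1.9]
width: 21.0
gripper_force: 78.7
```

Run:
```python
from h import *
edge(); f=[]
for i in range(3): cam('wrist'); f.append(arm.state()['ft_force'])
print(np.array(f)); st()
```

```text
blue (array([386, 167,  12,  18,  44], dtype=int32), array([391.70454545, 175.72727273])) (array([383, 189,  12,  19,  66], dtype=int32), array([389.16666667, 197.37878788]))
0 [385.99984596 163.11864589]
40 [384.22722165 177.89611977]
60 [383.37495945 185.00975007]
80 [382.54421202 191.94929803]
[[ 0.44453825  0.22520539  1.3712077 ]
 [ 1.43250831 -0.88712435  1.45929032]
 [ 0.29111384  0.0540207   0.51055659]]
15.8 [544.2002 134.6696 122.464 ] [-2.2788 -1.2608 -0.9431] [-0.3148  0.4055  2.107   1.1862  0.8319 -0.6895] [0.2911 0.054  0.5106] 20.726835421085475 78.62710118293762
```

>>> drive_tool:
  plan:
    - {"x": -0.0005, "y": 0, "z": 0.0005, "ax": 0, "ay": 0, "az": 0, "claw": 1}
    - {"x": -0.0005, "y": 0, "z": 0.0005, "ax": 0, "ay": 0, "az": 0, "claw": 1}
    - {"x": 0, "y": 0, "z": 0, "ax": 0, "ay": 0, "az": 0, "claw": 1}
    - {"x": 0, "y": 0, "z": 0, "ax": 0, "ay": 0, "az": 0, "claw": 1}
    - {"x": 0, "y": 0, "z": 0, "ax": 0, "ay": 0, "az": 0, "claw": 1}

```text
time: 16.42
tool_pos: [544.3, 134.8, 121.2]
ee_rot: [-2.279, -1.261, -0.944]
ft_force: [0.5, -1.1, 2.2]
width: 21.1
gripper_force: 78.7
```

>>> drive_tool:
  plan:
    - {"x": -0.0005, "y": 0, "z": 0.0005, "ax": 0, "ay": 0, "az": 0, "claw": 1}
    - {"x": -0.0005, "y": 0, "z": 0.0005, "ax": 0, "ay": 0, "az": 0, "claw": 1}
    - {"x": 0, "y": 0, "z": 0, "ax": 0, "ay": 0, "az": 0, "claw": 1}
    - {"x": 0, "y": 0, "z": 0, "ax": 0, "ay": 0, "az": 0, "claw": 1}
    - {"x": 0, "y": 0, "z": 0, "ax": 0, "ay": 0, "az": 0, "claw": 1}

```text
time: 17.05
tool_pos: [544.2, 134.7, 119.7]
ee_rot: [-2.279, -1.261, -0.943]
ft_force: [0.3, 0.7, 0.5]
width: 21.0
gripper_force: 78.6
```

>>> drive_tool:
  plan:
    - {"x": -0.0005, "y": 0, "z": 0.0005, "ax": 0, "ay": 0, "az": 0, "claw": 1}
    - {"x": -0.0005, "y": 0, "z": 0.0005, "ax": 0, "ay": 0, "az": 0, "claw": 1}
    - {"x": 0, "y": 0, "z": 0, "ax": 0, "ay": 0, "az": 0, "claw": 1}
    - {"x": 0, "y": 0, "z": 0, "ax": 0, "ay": 0, "az": 0, "claw": 1}
    - {"x": 0, "y": 0, "z": 0, "ax": 0, "ay": 0, "az": 0, "claw": 1}

```text
time: 17.68
tool_pos: [544.3, 134.7, 118.3]
ee_rot: [-2.279, -1.261, -0.943]
ft_force: [0.5, -0.6, 0.3]
width: 20.6
gripper_force: 78.6
```

Run:
```python
from h import *
edge(); st()
```

```text
blue (array([386, 167,  12,  18,  44], dtype=int32), array([391.70454545, 175.72727273])) (array([383, 190,  12,  19,  70], dtype=int32), array([388.58571429, 198.2       ]))
0 [385.99984596 163.11864589]
40 [384.22722165 177.89611977]
60 [383.37495945 185.00975007]
80 [382.54421202 191.94929803]
17.725 [544.2838 134.7329 118.3398] [-2.2786 -1.2607 -0.9434] [-0.3147  0.4142  2.111   1.1974  0.8273 -0.7057] [ 0.3717 -0.4532  0.4101] 20.844423512813503 78.6141586303711
```

>>> drive_tool:
  plan:
    - {"x": -0.0005, "y": 0, "z": 0.0005, "ax": 0, "ay": 0, "az": 0, "claw": 1}
    - {"x": -0.0005, "y": 0, "z": 0.0005, "ax": 0, "ay": 0, "az": 0, "claw": 1}
    - {"x": 0, "y": 0, "z": 0, "ax": 0, "ay": 0, "az": 0, "claw": 1}
    - {"x": 0, "y": 0, "z": 0, "ax": 0, "ay": 0, "az": 0, "claw": 1}
    - {"x": 0, "y": 0, "z": 0, "ax": 0, "ay": 0, "az": 0, "claw": 1}

```text
time: 18.35
tool_pos: [544.3, 134.7, 116.9]
ee_rot: [-2.279, -1.261, -0.943]
ft_force: [0.6, -1.1, -0.8]
width: 20.8
gripper_force: 78.6
```

>>> drive_tool:
  plan:
    - {"x": -0.0005, "y": 0, "z": 0.0005, "ax": 0, "ay": 0, "az": 0, "claw": 1}
    - {"x": -0.0005, "y": 0, "z": 0.0005, "ax": 0, "ay": 0, "az": 0, "claw": 1}
    - {"x": 0, "y": 0, "z": 0, "ax": 0, "ay": 0, "az": 0, "claw": 1}
    - {"x": 0, "y": 0, "z": 0, "ax": 0, "ay": 0, "az": 0, "claw": 1}
    - {"x": 0, "y": 0, "z": 0, "ax": 0, "ay": 0, "az": 0, "claw": 1}

```text
time: 18.98
tool_pos: [544.4, 134.8, 115.7]
ee_rot: [-2.278, -1.261, -0.944]
ft_force: [-1.0, -0.2, 2.6]
width: 20.8
gripper_force: 78.6
```

>>> drive_tool:
  plan:
    - {"x": -0.0004, "y": 0, "z": 0.0004, "ax": 0, "ay": 0, "az": 0, "claw": 1}
    - {"x": -0.0003, "y": 0, "z": 0.0003, "ax": 0, "ay": 0, "az": 0, "claw": 1}
    - {"x": 0, "y": 0, "z": 0, "ax": 0, "ay": 0, "az": 0, "claw": 1}
    - {"x": 0, "y": 0, "z": 0, "ax": 0, "ay": 0, "az": 0, "claw": 1}
    - {"x": 0, "y": 0, "z": 0, "ax": 0, "ay": 0, "az": 0, "claw": 1}

```text
time: 19.6
tool_pos: [544.4, 134.7, 114.6]
ee_rot: [-2.279, -1.261, -0.944]
ft_force: [0.4, 0.1, 1.2]
width: 21.0
gripper_force: 78.6
```

>>> drive_tool:
  plan:
    - {"x": -0.0005, "y": 0, "z": 0.0005, "ax": 0, "ay": 0, "az": 0, "claw": 1}
    - {"x": -0.0005, "y": 0, "z": 0.0005, "ax": 0, "ay": 0, "az": 0, "claw": 1}
    - {"x": 0, "y": 0, "z": 0, "ax": 0, "ay": 0, "az": 0, "claw": 1}
    - {"x": 0, "y": 0, "z": 0, "ax": 0, "ay": 0, "az": 0, "claw": 1}
    - {"x": 0, "y": 0, "z": 0, "ax": 0, "ay": 0, "az": 0, "claw": 1}

```text
time: 20.23
tool_pos: [544.6, 134.9, 113.7]
ee_rot: [-2.278, -1.26, -0.945]
ft_force: [-0.6, 1.2, 5.9]
width: 21.1
gripper_force: 78.9
```

Run:
```python
from h import *
edge(); st()
```

```text
blue (array([386, 167,  12,  18,  44], dtype=int32), array([391.70454545, 175.72727273])) (array([383, 191,  12,  20,  89], dtype=int32), array([389.06741573, 200.02247191]))
0 [385.99984596 163.11864589]
40 [384.22722165 177.89611977]
60 [383.37495945 185.00975007]
80 [382.54421202 191.94929803]
20.275 [544.6124 134.9201 113.6563] [-2.2779 -1.2605 -0.9449] [-0.3147  0.4246  2.1156  1.2117  0.8224 -0.7259] [-1.285   0.7771  5.0425] 21.048667731793493 78.85939478874207
```

>>> drive_tool:
  plan:
    - {"x": -0.0004, "y": 0, "z": 0.0004, "ax": 0, "ay": 0, "az": 0, "claw": 1}
    - {"x": -0.0003, "y": 0, "z": 0.0003, "ax": 0, "ay": 0, "az": 0, "claw": 1}
    - {"x": 0, "y": 0, "z": 0, "ax": 0, "ay": 0, "az": 0, "claw": 1}
    - {"x": 0, "y": 0, "z": 0, "ax": 0, "ay": 0, "az": 0, "claw": 1}
    - {"x": 0, "y": 0, "z": 0, "ax": 0, "ay": 0, "az": 0, "claw": 1}

```text
time: 20.9
tool_pos: [544.8, 135.1, 113.1]
ee_rot: [-2.277, -1.26, -0.946]
ft_force: [-1.3, 1.1, 7.1]
width: 21.0
gripper_force: 79.1
```

>>> drive_tool:
  plan:
    - {"x": -0.0004, "y": 0, "z": 0.0004, "ax": 0, "ay": 0, "az": 0, "claw": 1}
    - {"x": -0.0003, "y": 0, "z": 0.0003, "ax": 0, "ay": 0, "az": 0, "claw": 1}
    - {"x": 0, "y": 0, "z": 0, "ax": 0, "ay": 0, "az": 0, "claw": 1}
    - {"x": 0, "y": 0, "z": 0, "ax": 0, "ay": 0, "az": 0, "claw": 1}
    - {"x": 0, "y": 0, "z": 0, "ax": 0, "ay": 0, "az": 0, "claw": 1}

```text
time: 21.52
tool_pos: [545.1, 135.3, 112.6]
ee_rot: [-2.276, -1.26, -0.947]
ft_force: [-0.6, -0.8, 9.5]
width: 20.9
gripper_force: 79.3
```

>>> drive_tool:
  plan:
    - {"x": -0.0004, "y": 0, "z": 0.0004, "ax": 0, "ay": 0, "az": 0, "claw": 1}
    - {"x": -0.0003, "y": 0, "z": 0.0003, "ax": 0, "ay": 0, "az": 0, "claw": 1}
    - {"x": 0, "y": 0, "z": 0, "ax": 0, "ay": 0, "az": 0, "claw": 1}
    - {"x": 0, "y": 0, "z": 0, "ax": 0, "ay": 0, "az": 0, "claw": 1}
    - {"x": 0, "y": 0, "z": 0, "ax": 0, "ay": 0, "az": 0, "claw": 1}

```text
time: 22.15
tool_pos: [545.3, 135.5, 112.1]
ee_rot: [-2.275, -1.26, -0.948]
ft_force: [-1.0, 0.2, 12.2]
width: 20.6
gripper_force: 79.6
```

Run:
```python
from h import *
f=[]
for i in range(3): edge() if i==0 else cam('top'); f.append(arm.state()['ft_force'])
print(np.array(f)); st()
```

```text
blue (array([386, 167,  12,  18,  44], dtype=int32), array([391.70454545, 175.72727273])) (array([383, 192,  12,  19,  90], dtype=int32), array([388.94444444, 200.28888889]))
0 [385.99984596 163.11864589]
40 [384.22722165 177.89611977]
60 [383.37495945 185.00975007]
80 [382.54421202 191.94929803]
[[-1.90503688  0.14240363 10.63445492]
 [-1.77936183  1.06796846 10.42597089]
 [-0.38470249  0.99967721 11.06371492]]
22.3 [545.2884 135.4973 112.1272] [-2.2755 -1.2598 -0.9485] [-0.3147  0.4297  2.1175  1.2212  0.8219 -0.7376] [-0.3847  0.9997 11.0637] 20.820295427349663 79.56588506698608
```

>>> drive_tool:
  plan:
    - {"x": 0.001, "y": 0, "z": -0.001, "ax": 0, "ay": 0, "az": 0, "claw": 1}
    - {"x": 0.0015, "y": 0, "z": -0.0015, "ax": 0, "ay": 0, "az": 0, "claw": 1}
    - {"x": 0.0015, "y": 0, "z": -0.0015, "ax": 0, "ay": 0, "az": 0, "claw": 1}
    - {"x": 0.0015, "y": 0, "z": -0.0015, "ax": 0, "ay": 0, "az": 0, "claw": 1}
    - {"x": 0, "y": 0, "z": 0, "ax": 0, "ay": 0, "az": 0, "claw": 1}

```text
time: 22.92
tool_pos: [544.1, 134.5, 117.5]
ee_rot: [-2.279, -1.261, -0.943]
ft_force: [-0.3, 0.3, -2.6]
width: 20.8
gripper_force: 78.4
```

Run:
```python
from h import *
edge(); st()
```

```text
blue (array([386, 167,  12,  18,  44], dtype=int32), array([391.70454545, 175.72727273])) (array([383, 190,  12,  20,  89], dtype=int32), array([389.12359551, 199.16853933]))
0 [385.99984596 163.11864589]
40 [384.22722165 177.89611977]
60 [383.37495945 185.00975007]
80 [382.54421202 191.94929803]
22.975 [544.1516 134.5483 117.5759] [-2.2792 -1.2607 -0.9427] [-0.3149  0.4154  2.1116  1.1982  0.8263 -0.7073] [-0.3581 -0.8429 -1.8542] 21.136199587113307 78.4220552444458
```

>>> drive_tool:
  plan:
    - {"x": 0.0022, "y": 0, "z": -0.0022, "ax": 0, "ay": 0, "az": 0, "claw": 1}
    - {"x": 0.0022, "y": 0, "z": -0.0022, "ax": 0, "ay": 0, "az": 0, "claw": 1}
    - {"x": 0.0022, "y": 0, "z": -0.0022, "ax": 0, "ay": 0, "az": 0, "claw": 1}
    - {"x": 0.0022, "y": 0, "z": -0.0022, "ax": 0, "ay": 0, "az": 0, "claw": 1}
    - {"x": 0, "y": 0, "z": 0, "ax": 0, "ay": 0, "az": 0, "claw": 1}

```text
time: 23.6
tool_pos: [544.6, 134.7, 130.9]
ee_rot: [-2.278, -1.261, -0.945]
ft_force: [-1.0, 0.2, -1.2]
width: 20.6
gripper_force: 78.4
```

Run:
```python
from h import *
s=edge(); st(); t=cam('top')
def cr(im,x,y,w,h,W,H): return cv2.resize(im[y:y+h,x:x+w],(W,H),interpolation=cv2.INTER_CUBIC)
o=np.zeros((300,800,3),np.uint8)
o[:300,:400]=cr(t['frame'],160,225,80,60,400,300)
o[:300,400:]=cr(s['frame'],350,155,60,45,400,300)
cv2.imwrite('pics/c6.png',o[:,:,::-1])
```

```text
blue (array([386, 167,  12,  18,  44], dtype=int32), array([391.70454545, 175.72727273])) (array([383, 192,  11,  18,  60], dtype=int32), array([388.78333333, 199.21666667]))
0 [385.99984596 163.11864589]
40 [384.22722165 177.89611977]
60 [383.37495945 185.00975007]
80 [382.54421202 191.94929803]
23.65 [544.4755 134.6958 130.7027] [-2.2785 -1.261  -0.9444] [-0.3148  0.3891  2.0988  1.1669  0.8413 -0.6601] [-0.1268  0.2269 -1.2872] 21.178331287283672 78.428635597229
```

View pics/c6.png

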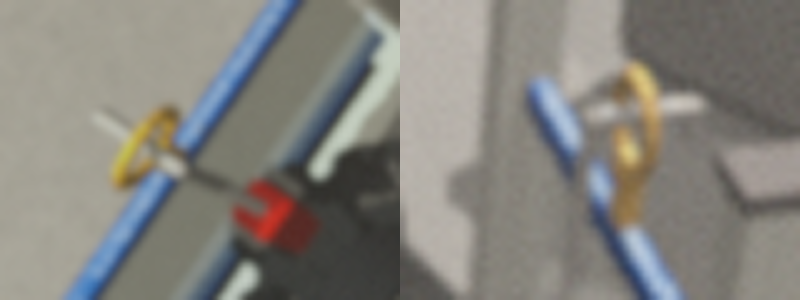

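>>> drive_tool:
  plan:
    - {"x": -0.005, "y": 0, "z": -0.005, "ax": 0, "ay": 0, "az": 0, "claw": 1}
    - {"x": -0.006, "y": 0, "z": -0.006, "ax": 0, "ay": 0, "az": 0, "claw": 1}
    - {"x": -0.007, "y": 0, "z": -0.007, "ax": 0, "ay": 0, "az": 0, "claw": 1}
    - {"x": -0.007, "y": 0, "z": -0.007, "ax": 0, "ay": 0, "az": 0, "claw": 1}
    - {"x": -0.007, "y": 0, "z": -0.007, "ax": 0, "ay": 0, "az": 0, "claw": 1}

```text
time: 24.32
tool_pos: [520.0, 95.7, 130.5]
ee_rot: [-2.279, -1.26, -0.944]
ft_force: [-0.4, -0.3, -1.7]
width: 21.0
gripper_force: 78.4
```

>>> drive_tool:
  plan:
    - {"x": -0.01, "y": 0, "z": -0.01, "ax": 0, "ay": 0, "az": 0, "claw": 1}
    - {"x": -0.012, "y": 0, "z": -0.012, "ax": 0, "ay": 0, "az": 0, "claw": 1}
    - {"x": -0.012, "y": 0, "z": -0.012, "ax": 0, "ay": 0, "az": 0, "claw": 1}
    - {"x": -0.01, "y": 0, "z": -0.01, "ax": 0, "ay": 0, "az": 0, "claw": 1}
    - {"x": 0, "y": 0, "z": 0, "ax": 0, "ay": 0, "az": 0, "claw": 1}

```text
time: 24.95
tool_pos: [487.2, 42.6, 130.6]
ee_rot: [-2.28, -1.259, -0.945]
ft_force: [1.1, 0.2, -1.1]
width: 21.1
gripper_force: 78.4
```

Run:
```python
from h import *
s=edge(); st()
H=R.from_rotvec([-2.182,-1.374,-.904])
rows([((505,30,205),pose(59.5,45),3),((544.8,-270.8,205),H,10)])
```

```text
blue (array([386, 167,  12,  18,  44], dtype=int32), array([391.70454545, 175.72727273])) (array([382, 191,  13,  19,  65], dtype=int32), array([388.43076923, 198.84615385]))
0 [385.99984596 163.11864589]
40 [384.22722165 177.89611977]
60 [383.37495945 185.00975007]
80 [382.54421202 191.94929803]
25.0 [487.3826  43.0616 130.6394] [-2.2796 -1.259  -0.9447] [-0.5839  0.3697  2.1477  1.029   0.9703 -0.7849] [-0.6254  0.2125 -0.6531] 20.86847194428584 78.4212076663971
0.0171 0.0073 -0.0179 | 0.0071 0.0 -0.0068
0.0171 0.0073 -0.018 | 0.0071 0.0 -0.0068
0.017 0.0073 -0.018 | 0.0071 0.0 -0.0068
--
-0.0169 0.0187 -0.0169 | 0.0059 -0.0001 -0.0061
-0.017 0.0185 -0.017 | 0.0059 -0.0001 -0.0061
-0.0171 0.0183 -0.0171 | 0.0059 -0.0001 -0.0061
-0.0172 0.0181 -0.0172 | 0.0059 -0.0001 -0.0061
-0.0173 0.0179 -0.0173 | 0.0059 -0.0001 -0.0061
-0.0175 0.0177 -0.0174 | 0.0059 -0.0001 -0.0061
-0.0176 0.0175 -0.0175 | 0.0059 -0.0001 -0.0061
-0.0177 0.0172 -0.0176 | 0.0059 -0.0001 -0.0061
-0.0178 0.017 -0.0177 | 0.0059 -0.0001 -0.0061
-0.0179 0.0168 -0.0178 | 0.0059 -0.0001 -0.0061
--
```

>>> drive_tool:
  plan:
    - {"x": 0.0171, "y": 0.0073, "z": -0.018, "ax": 0.007, "ay": 0, "az": -0.007, "claw": 1}
    - {"x": 0.0171, "y": 0.0073, "z": -0.018, "ax": 0.007, "ay": 0, "az": -0.007, "claw": 1}
    - {"x": 0.017, "y": 0.0073, "z": -0.018, "ax": 0.007, "ay": 0, "az": -0.007, "claw": 1}
    - {"x": -0.0169, "y": 0.0187, "z": -0.0169, "ax": 0.006, "ay": 0, "az": -0.006, "claw": 1}
    - {"x": -0.017, "y": 0.0185, "z": -0.017, "ax": 0.006, "ay": 0, "az": -0.006, "claw": 1}

```text
time: 25.62
tool_pos: [512.9, -29.2, 205.6]
ee_rot: [-2.237, -1.311, -0.928]
ft_force: [0.3, 0.5, -1.3]
width: 20.9
gripper_force: 78.5
```

>>> drive_tool:
  plan:
    - {"x": -0.0171, "y": 0.0183, "z": -0.0171, "ax": 0.006, "ay": 0, "az": -0.006, "claw": 1}
    - {"x": -0.0172, "y": 0.0181, "z": -0.0172, "ax": 0.006, "ay": 0, "az": -0.006, "claw": 1}
    - {"x": -0.0173, "y": 0.0179, "z": -0.0173, "ax": 0.006, "ay": 0, "az": -0.006, "claw": 1}
    - {"x": -0.0175, "y": 0.0177, "z": -0.0174, "ax": 0.006, "ay": 0, "az": -0.006, "claw": 1}
    - {"x": -0.0176, "y": 0.0175, "z": -0.0175, "ax": 0.006, "ay": 0, "az": -0.006, "claw": 1}

```text
time: 26.25
tool_pos: [533.4, -180.0, 204.8]
ee_rot: [-2.201, -1.35, -0.912]
ft_force: [1.5, 0.1, -0.8]
width: 21.3
gripper_force: 78.5
```

>>> drive_tool:
  plan:
    - {"x": -0.0177, "y": 0.0172, "z": -0.0176, "ax": 0.006, "ay": 0, "az": -0.006, "claw": 1}
    - {"x": -0.0177, "y": 0.017, "z": -0.0177, "ax": 0.006, "ay": 0, "az": -0.006, "claw": 1}
    - {"x": -0.0179, "y": 0.0168, "z": -0.0178, "ax": 0.006, "ay": 0, "az": -0.006, "claw": 1}
    - {"x": 0, "y": 0, "z": 0, "ax": 0, "ay": 0, "az": 0, "claw": 1}
    - {"x": 0, "y": 0, "z": 0, "ax": 0, "ay": 0, "az": 0, "claw": 1}

```text
time: 26.88
tool_pos: [545.0, -268.7, 204.5]
ee_rot: [-2.178, -1.374, -0.903]
ft_force: [0.2, -0.2, -0.4]
width: 21.0
gripper_force: 78.5
```

Run:
```python
from h import *
s=edge(); st()
H=R.from_rotvec([-2.182,-1.374,-.904])
rows([((544.7,-270.4,199),H,1),((544.7,-270.4,139),H,3)])
```

```text
blue (array([386, 167,  12,  18,  44], dtype=int32), array([391.70454545, 175.72727273])) (array([382, 191,  13,  19,  67], dtype=int32), array([388.55223881, 198.92537313]))
0 [385.99984596 163.11864589]
40 [384.22722165 177.89611977]
60 [383.37495945 185.00975007]
80 [382.54421202 191.94929803]
26.925 [ 544.962  -268.439   204.6928] [-2.1782 -1.3742 -0.9025] [-0.9271  0.5448  1.4717  0.6772  1.5629 -0.6439] [ 0.5791  0.1013 -1.986 ] 20.94467946697936 78.52701187133789
-0.0054 0.0006 0.0027 | -0.0035 -0.0015 0.0003
--
-0.0141 -0.0 0.0142 | 0.0 0.0 -0.0
-0.0141 -0.0 0.0142 | 0.0 0.0 -0.0
-0.0141 -0.0 0.0142 | 0.0 0.0 -0.0
--
```

>>> drive_tool:
  plan:
    - {"x": -0.0054, "y": 0.0006, "z": 0.0027, "ax": -0.0035, "ay": -0.0015, "az": 0, "claw": 1}
    - {"x": -0.0141, "y": 0, "z": 0.0142, "ax": 0, "ay": 0, "az": 0, "claw": 1}
    - {"x": -0.0141, "y": 0, "z": 0.0142, "ax": 0, "ay": 0, "az": 0, "claw": 1}
    - {"x": -0.0141, "y": 0, "z": 0.0142, "ax": 0, "ay": 0, "az": 0, "claw": 1}
    - {"x": 0, "y": 0, "z": 0, "ax": 0, "ay": 0, "az": 0, "claw": 1}

```text
time: 27.55
tool_pos: [544.3, -270.9, 136.6]
ee_rot: [-2.182, -1.371, -0.903]
ft_force: [-0.2, -0.1, -1.5]
width: 20.7
gripper_force: 78.5
```

>>> drive_tool:
  plan:
    - {"x": 0, "y": 0, "z": 0, "ax": 0, "ay": 0, "az": 0, "claw": 1}
    - {"x": 0, "y": 0, "z": 0, "ax": 0, "ay": 0, "az": 0, "claw": 1}
    - {"x": 0, "y": 0, "z": 0, "ax": 0, "ay": 0, "az": 0, "claw": 1}
    - {"x": 0, "y": 0, "z": 0, "ax": 0, "ay": 0, "az": 0, "claw": 1}
    - {"x": 0, "y": 0, "z": 0, "ax": 0, "ay": 0, "az": 0, "claw": 1}

```text
time: 28.18
tool_pos: [545.3, -272.0, 139.3]
ee_rot: [-2.184, -1.375, -0.905]
ft_force: [0.1, 0.8, -0.7]
width: 20.7
gripper_force: 78.5
```

Run:
```python
from h import *
st()
H=R.from_rotvec([-2.182,-1.374,-.904])
rows([((544.7,-270.4,122),H,2),((544.7,-270.4,82),H,5)])
s=cam('scene','s7.png');t=cam('top','t7.png');w=cam('wrist','w7.png')
def cr(im,x,y,w,h,W,H): return cv2.resize(im[y:y+h,x:x+w],(W,H),interpolation=cv2.INTER_CUBIC)
o=np.zeros((600,800,3),np.uint8)
o[:300,:400]=cr(t['frame'],355,235,60,45,400,300)
o[:300,400:]=cr(s['frame'],200,220,100,75,400,300)
o[300:,:400]=cr(w['frame'],200,150,240,180,400,300)
o[300:,400:]=cr(s['frame'],190,280,100,75,400,300)
cv2.imwrite('pics/c7.png',o[:,:,::-1])
```

```text
28.175 [ 545.2554 -271.9694  139.3416] [-2.1842 -1.3755 -0.9049] [-0.9304  0.616   1.5274  0.6818  1.4597 -0.7267] [ 0.119   0.7952 -0.7204] 20.664847516108402 78.52580666542053
-0.0057 -0.0006 0.0066 | 0.0011 0.0007 0.0005
-0.0057 -0.0006 0.0066 | 0.0011 0.0007 0.0005
--
-0.0057 -0.0 0.0057 | 0.0 0.0 -0.0
-0.0057 -0.0 0.0057 | 0.0 0.0 -0.0
-0.0057 -0.0 0.0057 | 0.0 0.0 -0.0
-0.0057 -0.0 0.0057 | 0.0 0.0 -0.0
-0.0057 -0.0 0.0057 | 0.0 0.0 -0.0
--
```

View pics/c7.png

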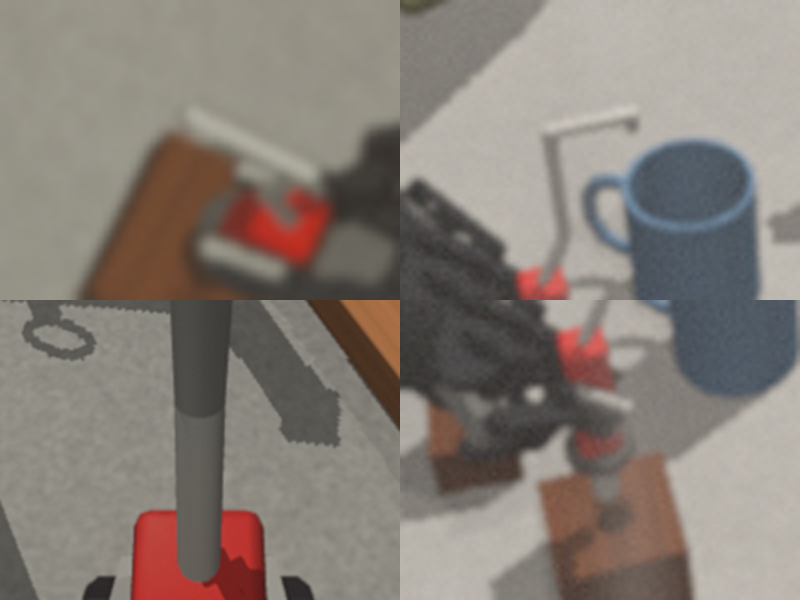

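Run:
```python
from h import *
s=ld('s7');t=ld('t7')
print(tri((t,383.5,251.8),(s,258.75,248)),tri((t,403,262),(s,237,252.5)))
print('home meas tip 560.7 -234.1 221.9 elbow 543.2 -270.8 225.8')
# hole seen in scene at z=50; foot bottom centre
print('hole',atz(s,190+215/4,280+217/4,50),'foot@67',atz(s,190+206/4,280+195/4,67))
```

```text
[ 563.03956309 -234.96956498  282.34156993] [ 544.04280386 -272.08223746  282.57560062]
home meas tip 560.7 -234.1 221.9 elbow 543.2 -270.8 225.8
hole [ 541.86914273 -281.79379219   50.        ] foot@67 [ 538.63148015 -283.08250617   67.        ]
```

>>> drive_tool:
  plan:
    - {"x": -0.006, "y": -0.0003, "z": 0.0065, "ax": 0.001, "ay": 0.001, "az": 0, "claw": 1}
    - {"x": -0.005, "y": -0.0003, "z": 0.0055, "ax": 0.001, "ay": 0, "az": 0, "claw": 1}
    - {"x": -0.003, "y": 0, "z": 0.003, "ax": 0, "ay": 0, "az": 0, "claw": 1}
    - {"x": 0, "y": 0, "z": 0, "ax": 0, "ay": 0, "az": 0, "claw": 1}
    - {"x": 0, "y": 0, "z": 0, "ax": 0, "ay": 0, "az": 0, "claw": 1}

```text
time: 28.95
tool_pos: [545.1, -271.1, 118.6]
ee_rot: [-2.182, -1.375, -0.904]
ft_force: [0.9, -0.1, -1.0]
width: 20.9
gripper_force: 78.5
```

>>> drive_tool:
  plan:
    - {"x": -0.003, "y": 0, "z": 0.003, "ax": 0, "ay": 0, "az": 0, "claw": 1}
    - {"x": -0.003, "y": 0, "z": 0.003, "ax": 0, "ay": 0, "az": 0, "claw": 1}
    - {"x": -0.003, "y": 0, "z": 0.003, "ax": 0, "ay": 0, "az": 0, "claw": 1}
    - {"x": -0.003, "y": 0, "z": 0.003, "ax": 0, "ay": 0, "az": 0, "claw": 1}
    - {"x": 0, "y": 0, "z": 0, "ax": 0, "ay": 0, "az": 0, "claw": 1}

```text
time: 29.58
tool_pos: [544.9, -270.9, 101.1]
ee_rot: [-2.181, -1.374, -0.904]
ft_force: [-0.8, 0.1, -2.0]
width: 21.6
gripper_force: 78.5
```

>>> drive_tool:
  plan:
    - {"x": -0.003, "y": 0, "z": 0.003, "ax": 0, "ay": 0, "az": 0, "claw": 1}
    - {"x": -0.003, "y": 0, "z": 0.003, "ax": 0, "ay": 0, "az": 0, "claw": 1}
    - {"x": -0.003, "y": 0, "z": 0.003, "ax": 0, "ay": 0, "az": 0, "claw": 1}
    - {"x": 0, "y": 0, "z": 0, "ax": 0, "ay": 0, "az": 0, "claw": 1}
    - {"x": 0, "y": 0, "z": 0, "ax": 0, "ay": 0, "az": 0, "claw": 1}

```text
time: 30.2
tool_pos: [545.1, -271.1, 88.9]
ee_rot: [-2.182, -1.375, -0.904]
ft_force: [0.1, 0.5, -1.7]
width: 21.0
gripper_force: 78.5
```

>>> drive_tool:
  plan:
    - {"x": -0.002, "y": 0, "z": 0.002, "ax": 0, "ay": 0, "az": 0, "claw": 1}
    - {"x": -0.002, "y": 0, "z": 0.002, "ax": 0, "ay": 0, "az": 0, "claw": 1}
    - {"x": -0.0007, "y": 0, "z": 0.0007, "ax": 0, "ay": 0, "az": 0, "claw": 1}
    - {"x": 0, "y": 0, "z": 0, "ax": 0, "ay": 0, "az": 0, "claw": 1}
    - {"x": 0, "y": 0, "z": 0, "ax": 0, "ay": 0, "az": 0, "claw": 1}

```text
time: 30.82
tool_pos: [545.1, -271.2, 82.2]
ee_rot: [-2.182, -1.375, -0.904]
ft_force: [0.0, -0.1, -1.9]
width: 20.8
gripper_force: 78.8
```

>>> drive_tool:
  plan:
    - {"x": -0.0005, "y": 0, "z": 0.0005, "ax": 0, "ay": 0, "az": 0, "claw": 1}
    - {"x": -0.0005, "y": 0, "z": 0.0005, "ax": 0, "ay": 0, "az": 0, "claw": 1}
    - {"x": 0, "y": 0, "z": 0, "ax": 0, "ay": 0, "az": 0, "claw": 1}
    - {"x": 0, "y": 0, "z": 0, "ax": 0, "ay": 0, "az": 0, "claw": 1}
    - {"x": 0, "y": 0, "z": 0, "ax": 0, "ay": 0, "az": 0, "claw": 1}

```text
time: 31.45
tool_pos: [545.1, -271.2, 82.1]
ee_rot: [-2.181, -1.375, -0.906]
ft_force: [-2.4, -1.1, 5.2]
width: 21.1
gripper_force: 79.5
```

>>> drive_tool:
  force: 20
  plan:
    - {"x": 0.0003, "y": 0, "z": -0.0003, "ax": 0, "ay": 0, "az": 0, "claw": 0.8}
    - {"x": 0, "y": 0, "z": 0, "ax": 0, "ay": 0, "az": 0, "claw": 0.65}
    - {"x": 0, "y": 0, "z": 0, "ax": 0, "ay": 0, "az": 0, "claw": 0.4}
    - {"x": 0, "y": 0, "z": 0, "ax": 0, "ay": 0, "az": 0, "claw": 0}
    - {"x": 0, "y": 0, "z": 0, "ax": 0, "ay": 0, "az": 0, "claw": 0}

```text
time: 32.08
tool_pos: [545.1, -271.0, 81.1]
ee_rot: [-2.182, -1.375, -0.904]
ft_force: [0.1, -0.2, -0.7]
width: 81.9
gripper_force: 0.0
```

>>> drive_tool:
  plan:
    - {"x": 0, "y": 0, "z": 0, "ax": 0, "ay": 0, "az": 0, "claw": 0}
    - {"x": 0, "y": 0, "z": 0, "ax": 0, "ay": 0, "az": 0, "claw": 0}
    - {"x": 0, "y": 0, "z": 0, "ax": 0, "ay": 0, "az": 0, "claw": 0}
    - {"x": 0, "y": 0, "z": -0.01, "ax": 0, "ay": 0, "az": 0, "claw": 0}
    - {"x": 0, "y": 0, "z": -0.015, "ax": 0, "ay": 0, "az": 0, "claw": 0}

```text
time: 32.7
tool_pos: [537.1, -287.3, 99.4]
ee_rot: [-2.181, -1.375, -0.904]
ft_force: [0.5, 0.7, -0.2]
width: 85.4
gripper_force: 0.0
```

>>> drive_tool:
  plan:
    - {"x": 0, "y": 0, "z": -0.025, "ax": 0, "ay": 0, "az": 0, "claw": 0}
    - {"x": 0, "y": 0, "z": -0.03, "ax": 0, "ay": 0, "az": 0, "claw": 0}
    - {"x": 0, "y": 0, "z": -0.03, "ax": 0, "ay": 0, "az": 0, "claw": 0}
    - {"x": 0, "y": 0, "z": -0.03, "ax": 0, "ay": 0, "az": 0, "claw": 0}
    - {"x": 0, "y": 0, "z": -0.01, "ax": 0, "ay": 0, "az": 0, "claw": 0}

```text
time: 33.33
tool_pos: [498.8, -369.1, 189.3]
ee_rot: [-2.186, -1.377, -0.905]
ft_force: [1.1, 0.1, -1.0]
width: 85.5
gripper_force: 0.0
```

Run:
```python
from h import *
s=edge(); st(); t=cam('top')
# compare with the initial images around pole: bright hook & red pixels
for n,a,b,(x0,y0,x1,y1) in(('scene',ld('s0')['frame'],s['frame'],(225,260,270,365)),('top',ld('t0')['frame'],t['frame'],(365,250,410,295))):
    A=a[y0:y1,x0:x1].astype(int);B=b[y0:y1,x0:x1].astype(int)
    for f in(A,B):
        m=(f[...,0]>f[...,1]+70); v,u=np.nonzero(m); print(n,'red',len(u),u.mean()+x0,v.mean()+y0)
    g=[cv2.GaussianBlur(cv2.cvtColor(k.astype(np.uint8),cv2.COLOR_RGB2GRAY),(0,0),1).astype(np.float32) for k in(A,B)]
    print(cv2.phaseCorrelate(*g),np.abs(g[0]-g[1]).mean())
```

```text
blue (array([386, 167,  12,  18,  44], dtype=int32), array([391.70454545, 175.72727273])) (array([382, 191,  12,  19,  64], dtype=int32), array([388.359375, 198.59375 ]))
0 [385.99984596 163.11864589]
40 [384.22722165 177.89611977]
60 [383.37495945 185.00975007]
80 [382.54421202 191.94929803]
33.375 [ 498.7954 -369.2447  189.3167] [-2.1859 -1.3767 -0.9051] [-1.0636  0.6203  1.3587  0.6187  1.6597 -0.7216] [-0.1202 -0.0781 -0.0197] 85.66149491701682 0.0
scene red 51 237.7450980392157 309.5882352941176
scene red 57 238.4736842105263 310.0877192982456
((0.5823652345905401, 0.21869661536752716), 0.9612527021164756) 5.0634923
top red 80 391.925 271.85
top red 75 392.16 271.2
((0.6802827359640631, -0.09638490508350728), 0.9215127083107277) 2.771358
```

Run:
```python
from station import arm
print(arm.hand_in())
```

```text
the job is handed in; nothing more can be done
None
```

I pulled the guard down with the pole until it caught and stayed down by itself, then unhooked the pole, stood it back in its stand and handed the job in at about 33 s. The interface returned no verdict. The pull peaked at about 12–13 N against the rubber stop, and the camera shows the pole within about 1 mm of where it started.

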